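# Fetch the soap from behind the toiletries

## Task

The soap bar at the back of the orange-rimmed vanity caddy is hemmed in by a bottle, a square canister and a round jar: first stand all three upright on the wooden tray at the side, leaving the soap where it is, and only then take the soap out and lay it flat inside the white soap dish. With the soap in its dish, put the three back upright, each centred within about a centimetre on the very spot (the coaster) it came from. Never knock anything over, and leave the toilet roll, the glass tumbler and the comb packet alone.

Things in the scene. Friction and masses are not known exactly. Their poses are not given: they have to be found in the camera images.
- bottle: Loose round white toiletry bottle with a brown band and a black cap, 120 mm tall in all. Body 42 mm in diameter up to height 74 mm, a shoulder narrowing to 26 mm at 83 mm, then a straight cap 26 mm in diameter from 83 to 120 mm. Starts upright on one of the caddy's coasters. Origin: centre of its underside, z up.
- canister: Loose square white ceramic canister with a wooden lid fixed on, 40 x 40 mm and 92 mm tall. Starts upright on one of the caddy's coasters, its sides within about 0.12 rad of parallel to the caddy's. Origin: centre of its underside, x and y square to its faces, z up.
- jar: Loose round white ceramic jar with a metal lid fixed on, 54 mm in diameter and 72 mm tall. Starts upright on one of the caddy's coasters. Origin: centre of its underside, z up.
- soap: Loose soap bar, tan with a white paper band, 70 mm (its x) x 42 mm (its y) x 32 mm high, lying flat on the caddy's floor between the coasters, its long side nearly along the caddy's x. Origin: centre of its underside, z up.
- caddy: Fixed dark caddy, 200 (x) x 250 mm (y), floor 10 mm up; orange rims 30 mm high on its far (+x) and both y sides, open towards the robot. Three green coasters on its floor, 60 mm across, 3 mm thick, at (30, 60), (30, -60), (-40, 0) mm in its frame; which of bottle, canister and jar stands on which varies; the soap lies at about (34, 0). Origin: centre of its underside, at counter height.
- tray: Fixed empty wooden side tray, outside 260 mm (its x) x 140 mm (its y), inner floor 250 x 130 mm at 4 mm above the counter, rim 10 mm high. Stands to the left or right of the caddy. Origin: centre of its underside.
- dish: Fixed white ceramic soap dish, outside 106 mm (its x) x 80 mm (its y), recess 90 x 64 mm with its floor 4 mm above the counter, rim 8 mm high. Stands on the other side of the caddy from the tray. Origin: centre of its underside.
- roll: Bystander: loose beige toilet roll standing upright beyond the caddy, 96 mm in diameter, 95 mm tall. Origin: centre of its underside.
- tumbler: Bystander: loose drinking glass standing upright beyond the caddy, 68 mm across the rim, 100 mm tall. Origin: centre of its underside.
- comb: Bystander: loose flat white and brown comb packet beyond the caddy, between roll and tumbler, 32 mm (x) x 120 mm (y) x 12 mm. Origin: centre of its underside.
There are look-alikes about, which are no part of the job. Leave any red or yellow look-alike of the canister alone.

How it is judged:
By the outcome, as a careful person would: the job done as asked, in the order asked, and still so for the second after the job is handed in, with the robot touching nothing.
It also fails if it takes over 144 s, if anything falls off the work surface, if the arm or the gripper's body presses on something with over 40 N, if the wrist force passes 120 N, or if a joint passes its speed limit or range.

## Robot

A 6-joint arm with a two-finger parallel gripper is mounted at the origin on the work surface. World frame = base frame: x ahead of the robot, y to its left, z up, the work surface at z = 0. Lengths are in m, angles in rad, forces in N, time in s.
With the tool pointing down it reaches from about 0.275 to 0.75 m from the base axis. Payload 10.2 kg.
Tool frame: the origin (TCP) lies midway between the tips of the shut fingers; the grasp point (between the pads) lies 19 mm behind it; x points along the fingers, z is the direction in which the jaws open and shut, and the axes are right-handed (so a half turn about x gives the same grasp; the last joint's range is limited). The gripper opens to 88 mm and grips with 3 to 60 N. Pads are 18 mm wide; open, the fingers measure 123 mm over their backs; the gripper's body (75 mm by 187 mm) begins 45 mm behind the grasp point.
Start: joints at [1.112, 0.313, 1.498, -0, 1.331, -0.223], TCP at [0.123, 0.51, 0.239] pointing down, gripper open.
Joint ranges: [-2.94, 2.94], [-0.97, 2.17], [0.19, 2.56], [-1.23, 4.37], [0.02, 3.11], [-2.88, 2.88]. Speed limits (rad/s): [2.39, 2.39, 3.01, 3.14, 3.14, 3.14].

## Interface

Orientations are given as a unit quaternion [w, x, y, z].
In Python, from rig import sense, viewer, ticket, spotter gives the robot as it stands.
- The arm moves only by the tool drive_tool, never from a script. Its argument "rows" is a list of rows, each a list of 3 entries, a list of its own where there are three numbers: the turn, a rotation vector about the world's x, y, z scaled (see below), then the shift along the world's x, y, z scaled (see below), then the finger opening in mm, from 0 to 88.1. A call has 1 to 5 rows; each row is the pose to reach, as a shift and turn from the pose commanded when the call began; what a row does not reach only later rows make up. The controller multiplies each number of a shift by 100 mm and each number of a turn by 90 degrees. A row lasts 1/8 s, in which the tool goes at most 62.5 mm and 10.7 degrees, less where a joint would pass 70% of its speed; a pose out of reach is approached as far as the arm can. A call with a number of a shift or a turn outside -1 to 1 is refused whole. A call with a gripper value outside its range is refused whole. The fingers move at their own pace and stop on an object; the grip force is fixed at half the most. Time passes only in rows, so rows that repeat a pose let the fingers close. It gives the time, the measured TCP pose, the force and the opening at its end, in the units of the state.
- sense(): the state, without advancing time (a new reading comes with each control period).
- viewer.capture(name): name is "side" or "top"; returns the picture (384x512x3 uint8, blue, green, red); there is no depth.
- viewer.camera_model(name): a dict with "camera_matrix" (3x3 intrinsics, pixels), "k1" (the pictures are not rectified: a ray, as slopes to the right and down, at radius r is drawn at 1 + k1 r^2 times it, then the intrinsics apply), "eye" and "rotation" of the camera in the world. Camera axes: x right, y down, z forward; pixel columns grow to the right and rows downward; lengths in m; the calibration is good to about 2 mm. A picture is of the moment at which its call begins. camera_model takes no time and is no camera call.
- ticket.hand_in(): hands the job in, once; it reports no verdict.
Trained networks look in the newest picture that a camera, given by its name, has taken for a name from the list of things; names that differ only in an ending like _2 or _b are one class to them, and where a whole thing is asked for, a point or a joint stands for the part that bears it (a point fixed in the world has none). Each returns a list of dicts, best first, with "p" (0 to 1); they miss things now and then, are a little off and sometimes report something else, mostly with a low value. They report only what shows in the picture. A call takes as long as a camera call. They do not tell look-alikes from the thing itself.
- spotter.find_in(query, camera): "box" ([left, top, width, height] in pixels, round what is visible of it).
- spotter.outline_of(query, camera): "region" (384x512 bool, what is visible of it) and "box" ([left, top, width, height] in pixels, round what is visible of it).
- spotter.tip_of(query, camera): "centre" ([column, row] in pixels: a listed point, or the origin of a listed thing).
The state is a dict: "t": time; "joint_positions": joint angles; "dq": joint speeds; "joint_efforts": joint torques, N m; "ee_pos": TCP position; "eef_rot": TCP orientation; "wrist_force": force on the tool from outside, world axes, zero at the start; "wrist_torque": the same for the moment, N m; "width": opening from 0.0 (shut) to 1.0 (fully open).
Only numpy, scipy, OpenCV 4.12 (cv2) and the standard library are available. Lean on these libraries where they do the work, as an engineer would, in place of code of your own. Each camera call takes 0.05 s, during which the arm holds its last target.

## Working session

There is one attempt and no reset: what is moved stays moved. The work goes in short steps, Python scripts to look and compute and a tool call to move; the robot and the scene stay as the last step left them, time stands still between calls to the robot, and variables do not carry over. Pictures are saved under pics/ and viewed, and the job is handed in when it is done.

Besides the shell and the picture viewer there is one more tool, called after ">>>" as name([rows], argument=value, ...), one row to a line, values as JSON. drive_tool: Moves the arm, as the interface text tells. Shifts and turns lie within -1 to 1; 1 stands for 100 mm of shift or 90 degrees of turn. Its arguments: {"type":"object","properties":{"rows":{"type":"array"}},"required":["rows"]}

```bash
ls; mkdir -p pics; python3 - <<'E'
from rig import sense, viewer, ticket, spotter
import cv2,numpy as np
np.set_printoptions(precision=4,suppress=True)
print(sense())
for n in("side","top"):
    im=viewer.capture(n);cv2.imwrite(f"pics/{n}0.png",im);m=viewer.camera_model(n);print(n,m)
E
```

```text
pics
{'t': 0.0, 'joint_positions': array([ 1.1116,  0.3134,  1.4984, -0.    ,  1.331 , -0.2234]), 'dq': array([-0.0008,  0.0006,  0.0009, -0.0017,  0.0008, -0.0012]), 'joint_efforts': array([  0.0014, -40.2205, -25.2272,   0.0695,   0.0353,  -0.0002]), 'ee_pos': array([0.1226, 0.5102, 0.2382]), 'eef_rot': array([ 0.5549, -0.4379,  0.5558,  0.4375]), 'wrist_force': array([-0.7258,  0.3221,  0.4898]), 'wrist_torque': array([ 0.0256, -0.0068, -0.0359]), 'width': 0.9999518726618125}
side {'camera_matrix': array([[365.5132,   0.    , 259.2037],
       [  0.    , 365.5132, 188.7405],
       [  0.    ,   0.    ,   1.    ]]), 'k1': -0.06310433721369442, 'eye': array([0.5135, 0.6653, 0.8045]), 'rotation': array([ 0.0148, -0.0626,  0.9312, -0.3587])}
top {'camera_matrix': array([[386.5272,   0.    , 252.0632],
       [  0.    , 386.5272, 194.3729],
       [  0.    ,   0.    ,   1.    ]]), 'k1': -0.09158798458305828, 'eye': array([0.4835, 0.0163, 1.0986]), 'rotation': array([-0.0342,  0.7074, -0.7053,  0.0316])}
```

View pics/side0.png

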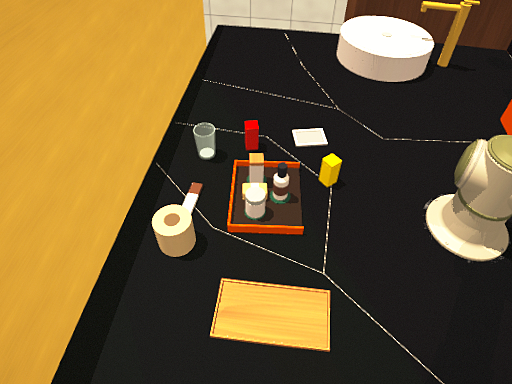

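View pics/top0.png

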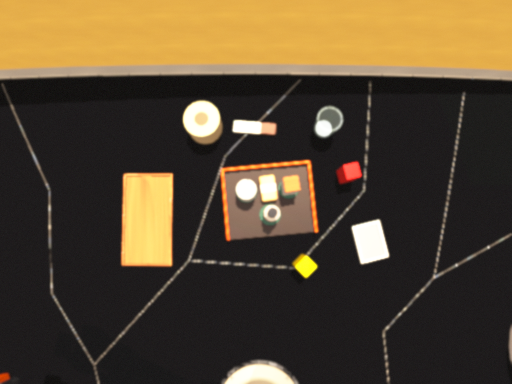

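```bash
cat > h.py <<'E'
from rig import sense, viewer, ticket, spotter
import cv2,numpy as np
from scipy.spatial.transform import Rotation as R
np.set_printoptions(precision=4,suppress=True)
def cam(n):
    m=viewer.camera_model(n);q=m['rotation'];return m,R.from_quat([q[1],q[2],q[3],q[0]]).as_matrix()
def proj(n,P):
    m,Rm=cam(n);p=(np.atleast_2d(P)-m['eye'])@Rm;s=p[:,:2]/p[:,2:];r2=(s**2).sum(1,keepdims=True)
    s=s*(1+m['k1']*r2);K=m['camera_matrix'];return s*[K[0,0],K[1,1]]+K[:2,2]
def unproj(n,px,z):
    m,Rm=cam(n);K=m['camera_matrix'];d=(np.atleast_2d(px)-K[:2,2])/[K[0,0],K[1,1]];s=d.copy()
    for _ in range(20): s=d/(1+m['k1']*(s**2).sum(1,keepdims=True))
    r=np.c_[s,np.ones(len(s))]@Rm.T;t=(z-m['eye'][2])/r[:,2];return m['eye']+r*t[:,None]
def crop(im,name,x,y,w,h,k):
    cv2.imwrite(f"pics/{name}.png",cv2.resize(im[y:y+h,x:x+w],None,fx=k,fy=k,interpolation=cv2.INTER_CUBIC))
E
python3 - <<'E'
from h import *
import pickle
T=viewer.capture("top");S=viewer.capture("side")
crop(T,"topc",110,140,290,140,2.7);crop(S,"sidec",180,110,180,140,4.4)
print(proj("top",[0.123,.51,.239]),proj("side",[0,0,0]))
out={}
for n in("top","side"):
  for q in("bottle","canister","jar","soap","caddy","tray","dish"):
    o=spotter.outline_of(q,n);out[n,q]=o
    print(n,q,[(round(d['p'],2),d['box']) for d in o[:4]])
  for q in("bottle","canister","jar","soap","caddy","tray","dish"):
    t=spotter.tip_of(q,n);z={'tray':0,'dish':0,'caddy':0,'soap':.01}.get(q,.013)
    print(n,q,[(round(d['p'],2),np.round(d['centre'],1),unproj(n,d['centre'],z)[0]) for d in t[:3]])
pickle.dump(out,open("o0.pkl","wb"));print(sense()['t'])
E
```

```text
[[ 34.9205 387.4597]] [[465.8974 225.959 ]]
top bottle [(0.64, [260.5, 201.8, 19.1, 19.7]), (0.5, [282.6, 177.2, 14.5, 19.8])]
top canister [(0.73, [293.6, 254.9, 22.6, 16.3]), (0.71, [336.0, 160.7, 24.8, 19.6]), (0.54, [282.3, 176.8, 17.0, 21.4]), (0.47, [263.6, 204.2, 17.7, 15.8])]
top jar [(0.78, [236.8, 178.7, 19.8, 22.0])]
top soap [(0.62, [262.3, 174.3, 13.1, 27.1])]
top caddy [(0.61, [223.8, 160.8, 95.0, 77.2])]
top tray [(0.85, [121.0, 176.5, 51.2, 91.0]), (0.66, [352.9, 222.9, 34.5, 39.8])]
top dish [(0.73, [352.8, 218.7, 33.4, 44.1])]
top bottle [(0.54, array([269. , 215.2]), array([ 0.5261, -0.0273,  0.013 ]))]
top canister [(0.85, array([288.6, 184.9]), array([ 0.6119, -0.0828,  0.013 ])), (0.79, array([300.2, 262.8]), array([ 0.3936, -0.1143,  0.013 ])), (0.65, array([343.7, 172.2]), array([ 0.6489, -0.2405,  0.013 ]))]
top jar [(0.76, array([249.3, 189.3]), array([0.5991, 0.0283, 0.013 ]))]
top soap [(0.78, array([269.5, 189.3]), array([ 0.5995, -0.0289,  0.01  ]))]
top caddy [(0.59, array([269.8, 198.4]), array([ 0.5745, -0.0301,  0.    ])), (0.34, array([267.5, 212.5]
[... 718 characters left out ...]
ay([ 0.5282, -0.0303,  0.013 ]))]
side canister [(0.84, array([330.7, 179.7]), array([ 0.3827, -0.112 ,  0.013 ])), (0.8, array([249.9, 143.8]), array([ 0.6463, -0.2378,  0.013 ])), (0.64, array([260.1, 177.9]), array([ 0.5937, -0.0888,  0.013 ]))]
side jar [(0.82, array([252.3, 211.2]), array([0.599 , 0.0406, 0.013 ]))]
side soap [(0.58, array([253.6, 192.2]), array([ 0.6054, -0.032 ,  0.01  ]))]
side caddy [(0.76, array([267.6, 201.2]), array([ 0.5619, -0.0122,  0.    ])), (0.57, array([192. , 203.4]), array([0.7749, 0.0266, 0.    ]))]
side tray [(0.67, array([275.1, 314.2]), array([0.5071, 0.3201, 0.    ]))]
side dish [(0.58, array([306.7, 139.4]), array([ 0.461 , -0.3037,  0.    ]))]
1.6
```

View pics/topc.png

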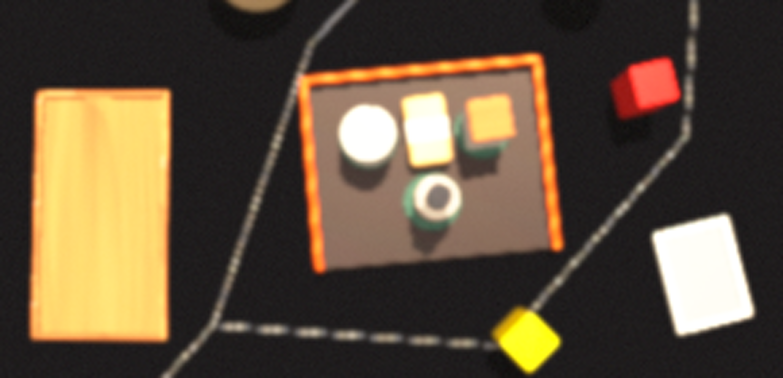

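View pics/sidec.png

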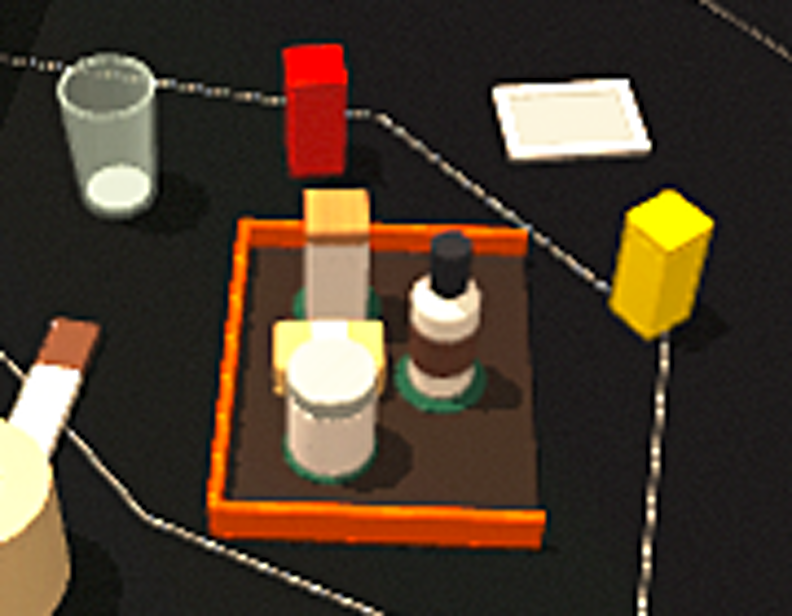

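```bash
cat > fit.py <<'E'
from h import *
from scipy.optimize import minimize
U=4
def box(x0,x1,y0,y1,z0,z1): return np.array([[x,y,z] for x in(x0,x1) for y in(y0,y1) for z in(z0,z1)])
def cyl(r,z0,z1,n=32,r1=None):
    a=np.arange(n)*2*np.pi/n;r1=r if r1 is None else r1
    return np.r_[np.c_[r*np.cos(a),r*np.sin(a),0*a+z0],np.c_[r1*np.cos(a),r1*np.sin(a),0*a+z1]]
def place(P,p):
    c,s=np.cos(p[2]),np.sin(p[2]);return np.c_[c*P[:,0]-s*P[:,1]+p[0],s*P[:,0]+c*P[:,1]+p[1],P[:,2]]
def render(n,parts,p,roi):
    x,y,w,h=roi;M=np.zeros((h*U,w*U),np.uint8)
    for P in parts:
        q=(proj(n,place(P,p))+.5-[x,y])*U-.5
        cv2.fillConvexPoly(M,cv2.convexHull((q*16).round().astype(np.int32)),1,shift=4)
    return cv2.resize(M.astype(np.float32),(w,h),interpolation=cv2.INTER_AREA)
def fit(obs,parts,p0,yaw=True,s=(.01,.01,.08)):
    """obs: list (cam, mask float full, roi)"""
    k=3 if yaw else 2
    def f(v):
        p=list(v)+[0]*(3-k)
        return sum(np.abs(render(n,parts,p,r)-m[r[1]:r[1]+r[3],r[0]:r[0]+r[2]]).sum() for n,m,r in obs)
    v=np.array(p0[:k],float)
    for sc in(1,.3):
        sim=np.vstack([v]+[v+np.eye(k)[i]*s[i]*sc for i in range(k)])
        o=minimize(f,v,method="Nelder-Mead",options=dict(initial_simplex=sim,xatol=1e-4,fatol=.01));v=o.x
    return np.round(o.x,4),round(o.fun,1),sum(m[r[1]:r[1]+r[3],r[0]:r[0]+r[2]].sum() for n,m,r in obs)
def hsv(im): return cv2.cvtColor(im,cv2.COLOR_BGR2HSV).astype(int)
E
python3 - <<'E'
from fit import *
I={n:cv2.imread(f"pics/{n}0.png") for n in("top","side")}
for n,pts in dict(top=[(226,200),(150,220),(370,240),(291,184),(268,180),(268,190),(246,190),(262,211),(270,205),(291,195),(255,230)],side=[(231,200),(270,228),(270,310),(310,137),(256,160),(256,175),(247,190),(255,195),(255,210),(280,200)]).items():
    H=hsv(I[n]);print(n,[(p,H[p[1],p[0]].tolist()) for p in pts])
E
```

```text
top [((226, 200), [9, 172, 241]), ((150, 220), [23, 140, 255]), ((370, 240), [27, 9, 255]), ((291, 184), [24, 135, 255]), ((268, 180), [30, 17, 255]), ((268, 190), [0, 0, 255]), ((246, 190), [30, 1, 255]), ((262, 211), [53, 57, 194]), ((270, 205), [25, 29, 250]), ((291, 195), [58, 46, 105]), ((255, 230), [11, 83, 139])]
side [((231, 200), [15, 255, 255]), ((270, 228), [8, 255, 176]), ((270, 310), [22, 166, 255]), ((310, 137), [23, 31, 252]), ((256, 160), [20, 171, 255]), ((256, 175), [16, 68, 190]), ((247, 190), [24, 10, 255]), ((255, 195), [28, 18, 254]), ((255, 210), [14, 71, 193]), ((280, 200), [23, 64, 115])]
```

```bash
cat > m0.py <<'E'
from fit import *
I={n:cv2.imread(f"pics/{n}0.png") for n in("top","side")}
H={n:hsv(I[n]) for n in I}
F=lambda b:b.astype(np.float32)
def orange(n): h=H[n];return F((h[...,0]<18)&(h[...,1]>150)&(h[...,2]>110))
def bright(n,v=130): return F(H[n][...,2]>v)
tr=[box(-.13,.13,-.07,.07,0,.010)]
roiT=dict(top=(112,165,70,110),side=(200,270,140,90))
for s in(["top"],["side"],["top","side"]):
    print("tray",s,fit([(n,bright(n),roiT[n]) for n in s],tr,[.515,.31,0]))
di=[box(-.053,.053,-.04,.04,0,.008)]
roiD=dict(top=(345,212,50,60),side=(285,120,50,30))
for s in(["top"],["side"],["top","side"]):
    print("dish",s,fit([(n,bright(n),roiD[n]) for n in s],di,[.45,-.31,.2]))
roiC=dict(top=(212,150,115,100),side=(220,150,90,90))
for t in(.005,.006,.008):
  ca=[box(.1-t,.1,-.125,.125,0,.03),box(-.1,.1,-.125,-.125+t,0,.03),box(-.1,.1,.125-t,.125,0,.03)]
  for s in(["top"],["side"],["top","side"]):
    ob=[]
    for n in s:
        m=orange(n)
        if n=="side":  # drop interior (canister lid/soap)
            m[150:165,247:268]*=(H[n][150:165,247:268,0]<14)
            m[170:212,237:297]=0
        else: m[170:222,232:305]=0
        ob.append((n,m,roiC[n]))
    print("caddy",t,s,fit(ob,ca,[.57,-.03,.1]))
E
python3 m0.py
```

```text
tray ['top'] (array([ 0.5149,  0.3201, -0.0005]), np.float64(180.2), np.float32(4738.0))
tray ['side'] (array([0.5151, 0.3188, 0.0075]), np.float64(146.2), np.float32(7005.0))
tray ['top', 'side'] (array([0.5151, 0.319 , 0.008 ]), np.float64(359.2), np.float32(11743.0))
dish ['top'] (array([ 0.4526, -0.3146,  0.2236]), np.float64(124.4), np.float32(1221.0))
dish ['side'] (array([ 0.4538, -0.3161,  0.2247]), np.float64(22.4), np.float32(542.0))
dish ['top', 'side'] (array([ 0.4535, -0.3152,  0.2396]), np.float64(151.3), np.float32(1763.0))
caddy 0.005 ['top'] (array([ 0.5711, -0.0267,  0.0844]), np.float64(556.2), np.float32(1042.0))
caddy 0.005 ['side'] (array([ 0.5702, -0.0265,  0.098 ]), np.float64(360.5), np.float32(1129.0))Traceback (most recent call last):
  File "m0.py", line 27, in <module>
    print("caddy",t,s,fit(ob,ca,[.57,-.03,.1]))
                      ~~~^^^^^^^^^^^^^^^^^^^^^
  File "fit.py", line 25, in fit
    o=minimize(f,v,method="Nelder-Mead",options=dict(initial_simplex=sim,xatol=1e-4,fatol=.01));v=o.x
    res = _minimize_neldermead(fun, x0, args, callback, bound
[... 170 characters left out ...]
(np.abs(render(n,parts,p,r)-m[r[1]:r[1]+r[3],r[0]:r[0]+r[2]]).sum() for n,m,r in obs)
  File "fit.py", line 21, in <genexpr>
    return sum(np.abs(render(n,parts,p,r)-m[r[1]:r[1]+r[3],r[0]:r[0]+r[2]]).sum() for n,m,r in obs)
                      ~~~~~~^^^^^^^^^^^^^
  File "fit.py", line 13, in render
    q=(proj(n,place(P,p))+.5-[x,y])*U-.5
       ~~~~^^^^^^^^^^^^^^
  File "h.py", line 8, in proj
    m,Rm=cam(n);p=(np.atleast_2d(P)-m['eye'])@Rm;s=p[:,:2]/p[:,2:];r2=(s**2).sum(1,keepdims=True)
         ~~~^^^
  File "h.py", line 6, in cam
    m=viewer.camera_model(n);q=m['rotation'];return m,R.from_quat([q[1],q[2],q[3],q[0]]).as_matrix()
ValueError: time passes only in moves, steps and waits
```

```bash
python3 - <<'E'
from rig import viewer
import pickle
pickle.dump({n:viewer.camera_model(n) for n in("top","side")},open("cams.pkl","wb"))
E
sed -i 's/^def cam(n):/import pickle\nCAMS=pickle.load(open("cams.pkl","rb"))\ndef cam(n):/; s/m=viewer.camera_model(n);q/m=CAMS[n];q/' h.py
sed -i '/^tr=/,/print("dish"/d; s/(.005,.006,.008)/(.006,.008)/' m0.py
cat >> m0.py <<'E'
print("tag")
dbg=[]
# jar, canister, bottle, soap
h=H['top'];hs=H['side']
wt=F((h[...,1]<60)&(h[...,2]>170)); ws=F((hs[...,1]<60)&(hs[...,2]>130))
crop((np.dstack([wt,bright('top',170),F((h[...,0]>14)&(h[...,1]>60)&(h[...,2]>190))])*255).astype(np.uint8),"mt",225,165,90,65,8)
crop((np.dstack([F((hs[...,2]>150)),bright('side',100),F((hs[...,0]>14)&(hs[...,1]>100)&(hs[...,2]>190))])*255).astype(np.uint8),"ms",225,145,85,90,6)
crop(I['top'],"mti",225,165,90,65,8);crop(I['side'],"msi",225,145,85,90,6)
E
python3 m0.py
```

```text
caddy 0.006 ['top'] (array([ 0.5709, -0.0263,  0.0871]), np.float64(506.5), np.float32(1042.0))
caddy 0.006 ['side'] (array([ 0.5706, -0.0259,  0.1015]), np.float64(380.9), np.float32(1129.0))
caddy 0.006 ['top', 'side'] (array([ 0.5706, -0.0259,  0.0996]), np.float64(896.0), np.float32(2171.0))
caddy 0.008 ['top'] (array([ 0.5718, -0.0274,  0.091 ]), np.float64(501.5), np.float32(1042.0))
caddy 0.008 ['side'] (array([ 0.5713, -0.0252,  0.1038]), np.float64(461.8), np.float32(1129.0))
caddy 0.008 ['top', 'side'] (array([ 0.5716, -0.0255,  0.0959]), np.float64(978.6), np.float32(2171.0))
tag
```

View pics/mt.png

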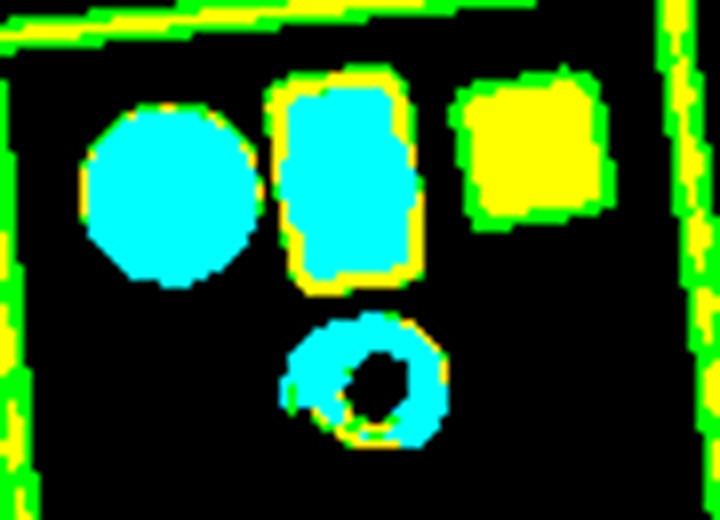

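View pics/mti.png

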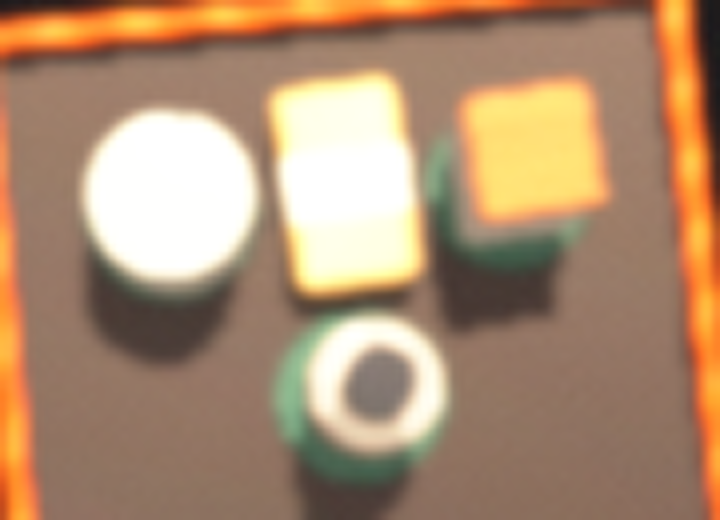

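View pics/ms.png

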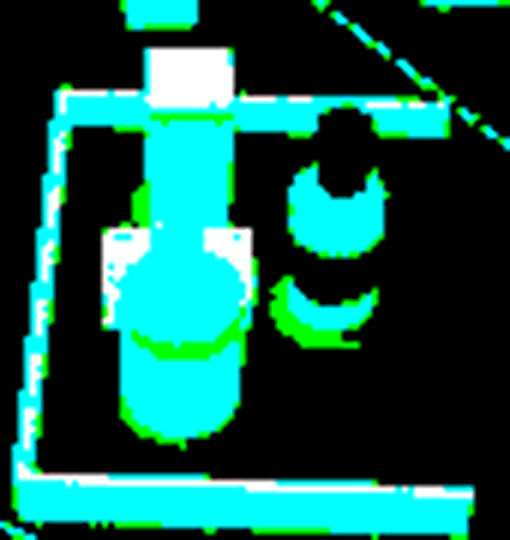

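View pics/msi.png

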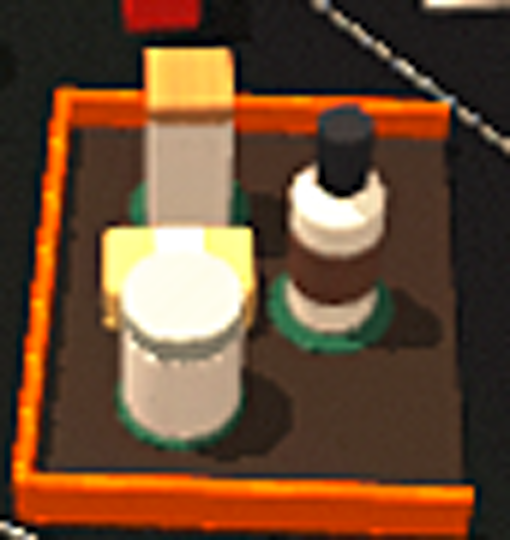

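```bash
cat > m1.py <<'E'
from fit import *
I={n:cv2.imread(f"pics/{n}0.png") for n in("top","side")}
H={n:hsv(I[n]) for n in I}
F=lambda b:b.astype(np.float32)
c,s=np.cos(.094),np.sin(.094)
for p in((.03,.06),(.03,-.06),(-.04,0),(.034,0)): print("nominal",p,c*p[0]-s*p[1]+.571,s*p[0]+c*p[1]-.0263)
h=H['top'];hs=H['side']
b=F(h[...,2]>195)
print("jar top",fit([("top",b,(233,175,26,30))],[cyl(.027,.07,.085)],[.6,.03,0],False))
print("soap top",fit([("top",b,(257,170,21.5.__int__()+1,33))],[box(-.035,.035,-.021,.021,.012,.042)],[.6,-.03,.1]))
w=F((h[...,0]>10)&(h[...,1]>90)&(h[...,2]>170))
print("can top",fit([("top",w,(280,170,24,26))],[box(-.02,.02,-.02,.02,.095,.105)],[.6,-.08,.1]))
w=F((hs[...,2]>225)&(hs[...,0]>=14));
print("can side lidtop",fit([("side",w,(245,148,22,15))],[box(-.02,.02,-.02,.02,.1045,.105)],[.6,-.08,.1]))
bt=F((h[...,1]<50)&(h[...,2]>185)); bt=cv2.morphologyEx(bt,cv2.MORPH_CLOSE,np.ones((3,3)))
cap=F(h[...,2]<120)
print("bot cap top",fit([("top",F((h[...,2]<150)),(267,207,11,11))],[cyl(.0125,.131,.133)],[.53,-.03,0],False))
bm=F(h[...,2]>170);
fl=bm.copy().astype(np.uint8)
r=(258,200,26,26)
sub=(((h[...,1]<45)&(h[...,2]>185))|((h[...,2]<130)&(np.hypot(np.arange(512)[None]-272,np.arange(384)[:,None]-212.5)<6))).astype(np.float32)
print("bot body top",fit([("top",sub,r)],[cyl(.021,.08,.087)],[.53,-.03,0],False))
# side bottle white upper body + dark brown: left/right edges
wb=F((hs[...,2]>130))
print("bot side shoulder",fit([("side",wb,(270,171,22,17))],[cyl(.021,.07,.087),cyl(.021,.087,.096,r1=.013)],[.53,-.03,0],False))
wj=F((hs[...,1]<100)&(hs[...,2]>110)); wj[:187]=0
print("jar side",fit([("side",wj,(244,196,24,24))],[cyl(.027,.013,.085)],[.6,.04,0],False))
E
python3 m1.py
```

```text
nominal (0.03, 0.06) 0.5952358597361317 0.03625096404413401
nominal (0.03, -0.06) 0.6064992553936281 -0.0832192662153858
nominal (-0.04, 0) 0.5311765899134934 -0.030054465219165473
nominal (0.034, 0) 0.6048498985735306 -0.023108704563709347
jar top (array([0.5933, 0.0374]), np.float64(45.7), np.float32(388.0))
soap top (array([ 0.6027, -0.0231,  0.1724]), np.float64(48.1), np.float32(462.0))
can top (array([ 0.6052, -0.0823,  0.1384]), np.float64(73.2), np.float32(329.0))
can side lidtop (array([ 0.6047, -0.078 ,  0.1214]), np.float64(13.0), np.float32(142.0))
bot cap top (array([ 0.5231, -0.0331]), np.float64(29.1), np.float32(41.0))
bot body top (array([ 0.5318, -0.0313]), np.float64(115.3), np.float32(98.0))
bot side shoulder (array([ 0.5304, -0.0278]), np.float64(50.4), np.float32(172.0))
jar side (array([0.5932, 0.0371]), np.float64(16.2), np.float32(425.0))
```

```bash
cat > go.py <<'E'
import sys
from h import *
def rot(q): return R.from_quat([q[1],q[2],q[3],q[0]])
def target(yaw): # x down, z (jaws) along +-y rotated by yaw
    M=np.array([[0,0,-1.],[0,0,0],[0,0,0]]).T
    out=[]
    for s in(1,-1):
        z=s*np.array([-np.sin(yaw),np.cos(yaw),0]);x=np.array([0,0,-1.]);out.append(R.from_matrix(np.c_[x,np.cross(z,x),z]))
    return out
if __name__=="__main__":
    s=sense();q=rot(s['eef_rot']);print("t",s['t'],"pos",s['ee_pos'],"w",s['width']*88.1,"F",s['wrist_force'],"j",s['joint_positions'])
    a=list(map(float,sys.argv[1:]))
    if len(a)>=3: print("shift/100mm",(np.array(a[:3])-s['ee_pos'])*10)
    if len(a)==4:
        for T in target(a[3]): print("turn/90deg",(T*q.inv()).as_rotvec()/(np.pi/2))
E
python3 go.py .531 -.0295 .25 .1
python3 - <<'E'
from h import *
print(unproj("top",[202,113],.095),unproj("top",[330,118],.1))
E
```

```text
t 1.6 pos [0.1227 0.5105 0.2387] w 87.99514662904927 F [-0.1252  1.02    0.0146] j [ 1.1116  0.3129  1.4977 -0.      1.331  -0.2234]
shift/100mm [ 4.0834 -5.3997  0.1128]
turn/90deg [0.     0.     0.2138]
turn/90deg [ 0.     -0.     -1.7862]
[[0.7954 0.1548 0.095 ]] [[ 0.7813 -0.1867  0.1   ]]
```

>>> drive_tool([
  [[0,0,0.1],[0.34,-0.45,0],70],
  [[0,0,0.214],[0.68,-0.9,0.04],70],
  [[0,0,0.214],[0.8,-1,0.06],70],
])

```text
t: 1.98
ee_pos: [0.2038, 0.4089, 0.2451]
eef_rot: [-0.474, 0.525, -0.474, -0.524]
wrist_force: [-0.1, -0.3, -0.7]
width: 0.793
```

>>> drive_tool([
  [[0,0,0],[0.4,-0.5,0],60],
  [[0,0,0],[0.75,-1,0],60],
])

```text
t: 2.22
ee_pos: [0.2784, 0.3092, 0.2449]
eef_rot: [-0.474, 0.525, -0.474, -0.525]
wrist_force: [1.7, 0.3, -0.1]
width: 0.68
```

>>> drive_tool([
  [[0,0,0],[0.4,-0.5,0],60],
  [[0,0,0],[0.75,-1,0],60],
])

```text
t: 2.48
ee_pos: [0.3536, 0.2088, 0.245]
eef_rot: [-0.475, 0.525, -0.474, -0.524]
wrist_force: [1.2, 0.5, 1.2]
width: 0.678
```

>>> drive_tool([
  [[0,0,0],[0.4,-0.5,0],60],
  [[0,0,0],[0.75,-1,0],60],
])

```text
t: 2.72
ee_pos: [0.4286, 0.1087, 0.245]
eef_rot: [-0.475, 0.525, -0.474, -0.524]
wrist_force: [0.5, 0.0, 0.3]
width: 0.68
```

>>> drive_tool([
  [[0,0,0],[0.4,-0.5,0],60],
  [[0,0,0],[0.75,-1,0],60],
  [[0,0,0],[0.75,-1,0],60],
])

```text
t: 3.1
ee_pos: [0.5039, 0.0076, 0.244]
eef_rot: [0.475, -0.523, 0.476, 0.524]
wrist_force: [-0.2, 0.8, -0.4]
width: 0.683
```

```bash
python3 go.py .531 -.0295 .25 .1
```

```text
t 3.1 pos [0.5039 0.0076 0.244 ] w 60.13886404895203 F [-0.2495  0.7844 -0.4326] j [-0.2176  0.2626  1.5505 -0.0003  1.3291 -1.8842]
shift/100mm [ 0.2714 -0.3714  0.0598]
turn/90deg [ 0.0001 -0.0004  0.0026]
turn/90deg [-0.0007 -0.0002 -1.9974]
```

>>> drive_tool([
  [[0,0,0],[0.27,-0.37,0],60],
  [[0,0,0],[0.27,-0.37,-0.4],60],
  [[0,0,0],[0.27,-0.37,-0.8],60],
  [[0,0,0],[0.27,-0.37,-0.8],60],
])

```text
t: 3.6
ee_pos: [0.5281, -0.0253, 0.163]
eef_rot: [0.473, -0.523, 0.475, 0.526]
wrist_force: [-0.6, 0.2, 0.5]
width: 0.682
```

```bash
python3 go.py .531 -.0295 .099 .1; python3 - <<'E'
from h import *
S=viewer.capture("side");crop(S,"s1",200,100,160,130,4.5)
T=viewer.capture("top");crop(T,"t1",200,140,160,130,4.5)
E
```

```text
t 3.6 pos [ 0.5281 -0.0253  0.163 ] w 60.08905996074627 F [-0.6101  0.2487  0.5189] j [-0.2697  0.3948  1.59    0.0001  1.162  -1.9416]
shift/100mm [ 0.029  -0.0421 -0.6397]
turn/90deg [-0.001  -0.0032 -0.0007]
turn/90deg [ 0.005  -0.0015  1.9993]
```

View pics/s1.png

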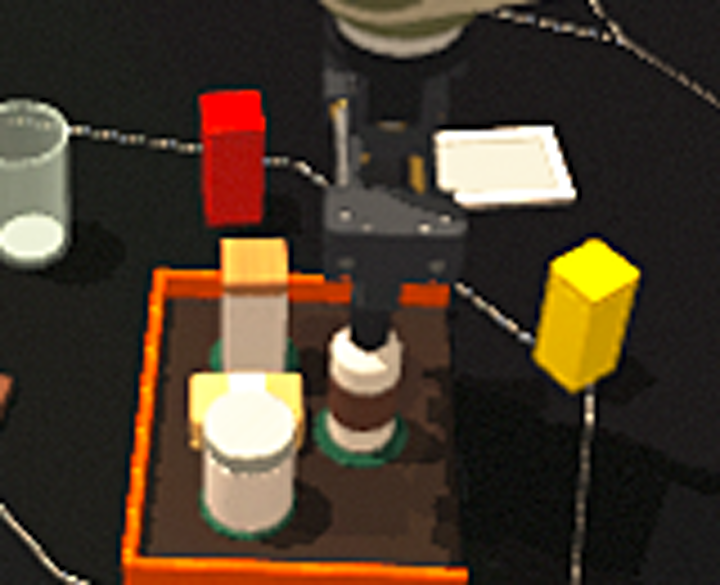

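>>> drive_tool([
  [[0,0,0],[0.03,-0.04,-0.32],60],
  [[0,0,0],[0.03,-0.04,-0.64],60],
  [[0,0,0],[0.03,-0.04,-0.64],60],
])

```text
t: 4.08
ee_pos: [0.5324, -0.0301, 0.101]
eef_rot: [0.474, -0.524, 0.474, 0.525]
wrist_force: [-0.1, 0.1, 0.6]
width: 0.682
```

```bash
python3 go.py .531 -.0295 .099 .1; python3 - <<'E'
from h import *
T=viewer.capture("top");S=viewer.capture("side")
crop(S,"s2",220,130,110,100,6);crop(T,"t2",220,150,110,100,6)
E
python3 go.py .531 -.0295 .099 .1
```

```text
t 4.075 pos [ 0.5324 -0.0301  0.101 ] w 60.079091682893036 F [-0.1426  0.1167  0.5834] j [-0.2763  0.4801  1.6429 -0.      1.0197 -1.9478]
shift/100mm [-0.014   0.0059 -0.02  ]
turn/90deg [-0.0002 -0.0007 -0.0004]
turn/90deg [ 0.0011 -0.0003  1.9996]
t 4.175 pos [ 0.5336 -0.0304  0.1029] w 59.951422756903625 F [-0.3277  0.0067 -0.2079] j [-0.2763  0.4778  1.6407  0.      1.0201 -1.9479]
shift/100mm [-0.0257  0.0093 -0.0389]
turn/90deg [ 0.0005  0.0019 -0.0005]
turn/90deg [-0.0029  0.0008  1.9995]
```

View pics/s2.png

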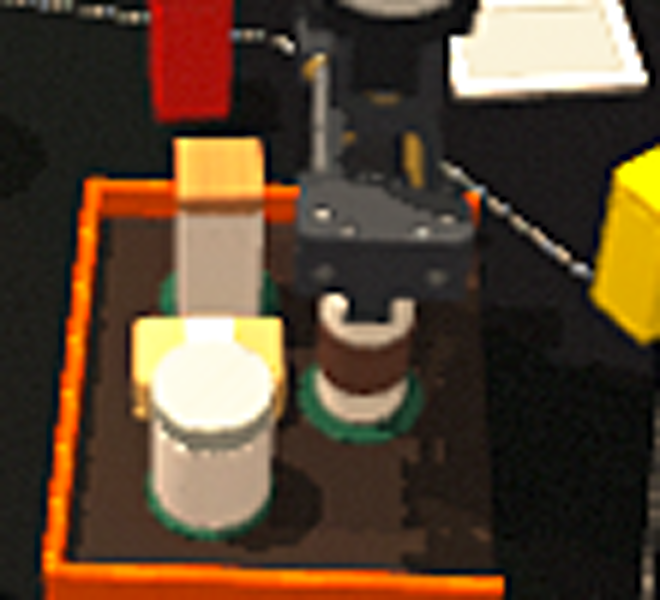

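View pics/t2.png

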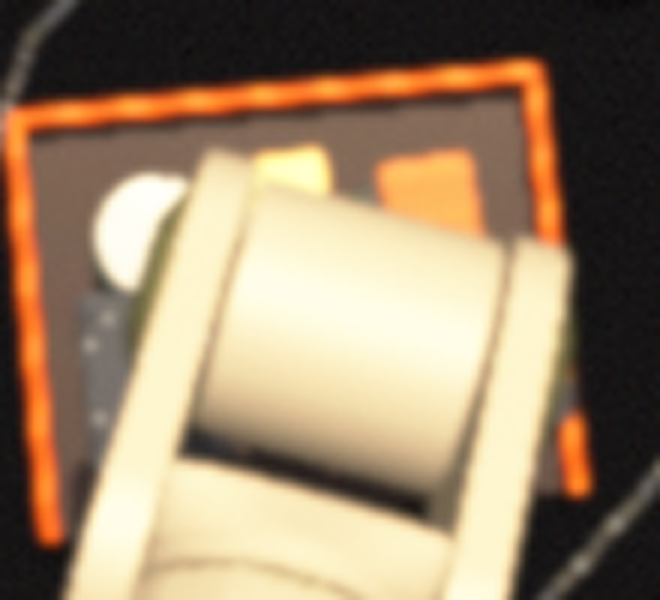

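>>> drive_tool([
  [[0,0,0],[0,0,0],60],
])

```text
t: 4.3
ee_pos: [0.5335, -0.0305, 0.1026]
eef_rot: [-0.475, 0.526, -0.474, -0.523]
wrist_force: [-0.9, -0.3, 0.5]
width: 0.681
```

>>> drive_tool([
  [[0,0,0],[0,0,0],60],
])

```text
t: 4.42
ee_pos: [0.533, -0.0304, 0.1018]
eef_rot: [-0.475, 0.525, -0.474, -0.524]
wrist_force: [-0.2, -0.7, -0.9]
width: 0.68
```

>>> drive_tool([
  [[0,0,0],[-0.02,0.01,-0.02],60],
  [[0,0,0],[-0.02,0.01,-0.02],15],
  [[0,0,0],[-0.02,0.01,-0.02],15],
  [[0,0,0],[-0.02,0.01,-0.02],15],
  [[0,0,0],[-0.02,0.01,-0.02],15],
])

```text
t: 5.05
ee_pos: [0.5306, -0.0294, 0.0987]
eef_rot: [-0.474, 0.524, -0.474, -0.524]
wrist_force: [0.3, -0.3, -0.5]
width: 0.287
```

>>> drive_tool([
  [[0,0,0],[0,0,0.1],15],
  [[0,0,0],[0,0,0.3],15],
  [[0,0,0],[0,0,0.55],15],
  [[0,0,0],[0,0,0.8],15],
  [[0,0,0],[0,0,0.8],15],
])

```text
t: 5.68
ee_pos: [0.5313, -0.0295, 0.1804]
eef_rot: [-0.475, 0.526, -0.474, -0.523]
wrist_force: [0.8, -0.2, -2.1]
width: 0.284
```

```bash
python3 - <<'E'
from h import *
S=viewer.capture("side");crop(S,"s3",220,100,130,130,5)
E
```

```text
(no output)
```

View pics/s3.png

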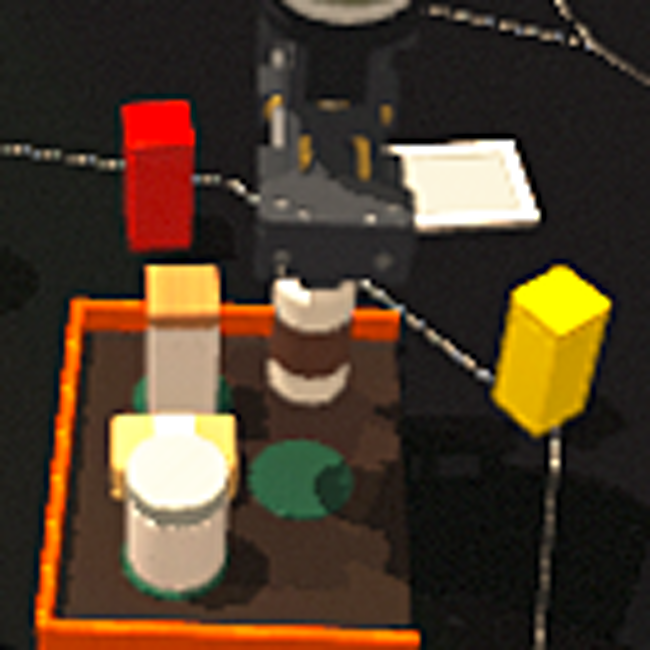

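>>> drive_tool([
  [[0,0,0],[-0.1,0.1,0],15],
  [[0,0,0],[-0.2,0.35,0],15],
  [[0,0,0],[-0.3,0.65,0],15],
  [[0,0,0],[-0.4,0.95,0],15],
])

```text
t: 6.22
ee_pos: [0.489, 0.067, 0.1777]
eef_rot: [0.474, -0.524, 0.475, 0.525]
wrist_force: [0.9, 0.7, -2.3]
width: 0.287
```

>>> drive_tool([
  [[0,0,0],[-0.1,0.32,0],15],
  [[0,0,0],[-0.2,0.66,0],15],
  [[0,0,0],[-0.3,1,0],15],
])

```text
t: 6.6
ee_pos: [0.4589, 0.167, 0.1778]
eef_rot: [0.474, -0.524, 0.475, 0.525]
wrist_force: [0.8, -0.3, -1.7]
width: 0.287
```

>>> drive_tool([
  [[0,0,0],[-0.1,0.32,0],15],
  [[0,0,0],[-0.2,0.66,0],15],
  [[0,0,0],[-0.3,1,0],15],
])

```text
t: 6.98
ee_pos: [0.4289, 0.2668, 0.1778]
eef_rot: [0.474, -0.524, 0.475, 0.525]
wrist_force: [0.1, 0.5, -1.3]
width: 0.286
```

>>> drive_tool([
  [[0,0,0],[-0.05,0.3,0],15],
  [[0,0,0],[-0.1,0.5,-0.1],15],
  [[0,0,0],[-0.1,0.55,-0.4],15],
  [[0,0,0],[-0.1,0.55,-0.65],15],
  [[0,0,0],[-0.1,0.55,-0.65],15],
])

```text
t: 7.6
ee_pos: [0.4186, 0.3202, 0.1117]
eef_rot: [0.472, -0.524, 0.476, 0.525]
wrist_force: [0.0, -0.6, -2.2]
width: 0.286
```

```bash
python3 go.py .42 .32 .091 .1; python3 - <<'E'
from h import *
S=viewer.capture("side");crop(S,"s4",190,190,170,170,3.5)
E
```

```text
t 7.6 pos [0.4186 0.3202 0.1117] w 25.15458148242095 F [ 0.0109 -0.6434 -2.2145] j [ 0.4305  0.4555  1.6493  0.0001  1.0421 -1.2411]
shift/100mm [ 0.0137 -0.0022 -0.2069]
turn/90deg [ 0.0014 -0.0031 -0.0005]
turn/90deg [0.0048 0.0021 1.9995]
```

View pics/s4.png

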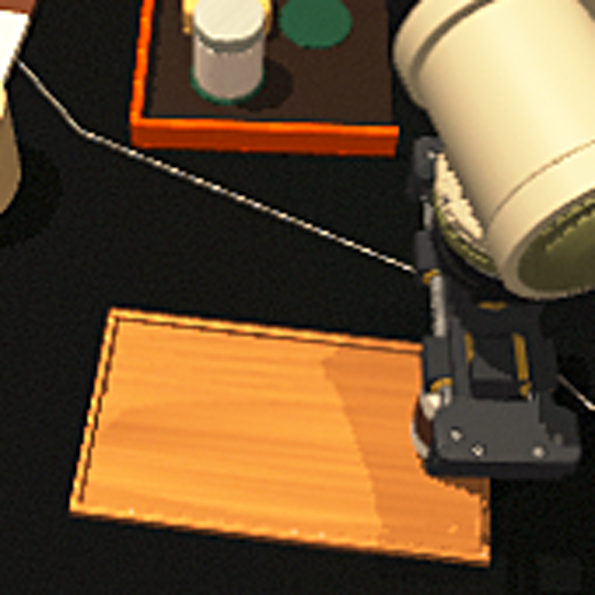

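>>> drive_tool([
  [[0,0,0],[0,0,-0.1],15],
  [[0,0,0],[0,0,-0.18],15],
  [[0,0,0],[0,0,-0.22],15],
  [[0,0,0],[0,0,-0.235],15],
  [[0,0,0],[0,0,-0.235],15],
])

```text
t: 8.28
ee_pos: [0.4206, 0.3206, 0.0903]
eef_rot: [-0.474, 0.524, -0.474, -0.524]
wrist_force: [-0.2, -0.1, -1.4]
width: 0.285
```

>>> drive_tool([
  [[0,0,0],[0,0,-0.01],15],
  [[0,0,0],[0,0,-0.01],15],
])

```text
t: 8.52
ee_pos: [0.4209, 0.3207, 0.0897]
eef_rot: [-0.475, 0.525, -0.474, -0.524]
wrist_force: [-0.1, -0.5, 2.5]
width: 0.287
```

>>> drive_tool([
  [[0,0,0],[0,0,-0.01],15],
  [[0,0,0],[0,0,-0.01],15],
])

```text
t: 8.78
ee_pos: [0.4213, 0.3208, 0.0896]
eef_rot: [-0.475, 0.525, -0.473, -0.524]
wrist_force: [-1.4, -1.1, 11.1]
width: 0.286
```

>>> drive_tool([
  [[0,0,0],[0,0,0.01],15],
  [[0,0,0],[0,0,0.01],60],
  [[0,0,0],[0,0,0.01],60],
  [[0,0,0],[0,0,0.01],60],
])

```text
t: 9.28
ee_pos: [0.4205, 0.3206, 0.089]
eef_rot: [0.474, -0.524, 0.474, 0.525]
wrist_force: [-0.4, 1.2, 0.3]
width: 0.601
```

>>> drive_tool([
  [[0,0,0],[0,0,0.2],60],
  [[0,0,0],[0,0,0.6],60],
  [[0,0,0],[0,0,1],60],
  [[0,0,0],[0,0,1],60],
])

```text
t: 9.78
ee_pos: [0.4215, 0.3212, 0.1918]
eef_rot: [-0.476, 0.525, -0.472, -0.524]
wrist_force: [1.0, -1.0, -0.7]
width: 0.682
```

```bash
python3 go.py .605 -.082 .19 .125; python3 - <<'E'
from h import *
S=viewer.capture("side");crop(S,"s5",190,190,170,170,3.5)
E
```

```text
t 9.775 pos [0.4215 0.3212 0.1918] w 60.046003654384805 F [ 0.9954 -1.027  -0.7002] j [ 0.4298  0.3616  1.557   0.      1.2176 -1.2415]
shift/100mm [ 1.8345 -4.0315 -0.018 ]
turn/90deg [-0.0015  0.0031  0.0156]
turn/90deg [ 0.0049  0.0023 -1.9844]
```

View pics/s5.png

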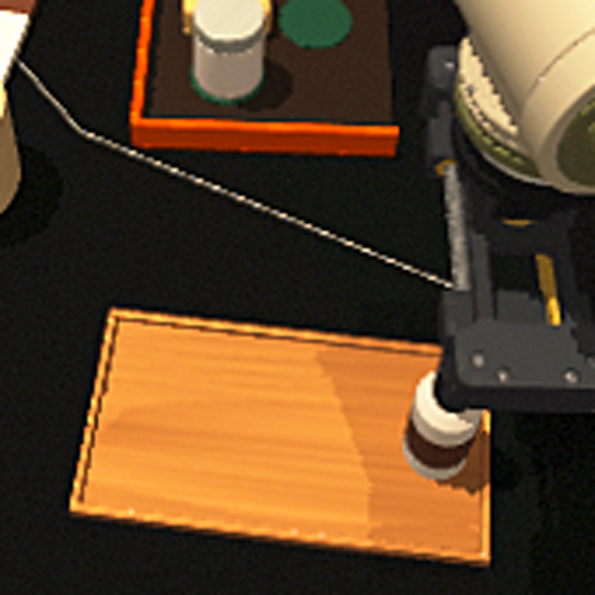

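>>> drive_tool([
  [[0,0,0.016],[0.2,-0.5,0],64],
  [[0,0,0.016],[0.46,-1,0],64],
])

```text
t: 10.07
ee_pos: [0.4661, 0.2196, 0.1878]
eef_rot: [0.466, -0.53, 0.468, 0.531]
wrist_force: [0.6, -0.1, -0.1]
width: 0.727
```

>>> drive_tool([
  [[0,0,0],[0.2,-0.5,0],64],
  [[0,0,0],[0.46,-1,0],64],
])

```text
t: 10.32
ee_pos: [0.5124, 0.119, 0.1878]
eef_rot: [0.467, -0.53, 0.468, 0.531]
wrist_force: [0.4, 0.7, -0.2]
width: 0.729
```

>>> drive_tool([
  [[0,0,0],[0.2,-0.5,0],64],
  [[0,0,0],[0.46,-1,0],64],
])

```text
t: 10.58
ee_pos: [0.5584, 0.019, 0.1877]
eef_rot: [0.467, -0.53, 0.468, 0.531]
wrist_force: [0.3, 0.7, -0.5]
width: 0.728
```

>>> drive_tool([
  [[0,0,0],[0.2,-0.5,0],64],
  [[0,0,0],[0.46,-1,0],64],
  [[0,0,0],[0.46,-1.015,-0.2],64],
  [[0,0,0],[0.46,-1,-0.6],64],
  [[0,0,0],[0.46,-1,-0.6],64],
])

```text
out of range: row 3 has -1.015, outside -1 to 1
```

```bash
python3 go.py .605 -.082 .067 .125
```

```text
t 10.575 pos [0.5584 0.019  0.1877] w 64.17348071664897 F [ 0.2911  0.6842 -0.4655] j [-0.1757  0.4306  1.467   0.0001  1.2465 -1.8719]
shift/100mm [ 0.4656 -1.01   -1.2071]
turn/90deg [-0.0003 -0.0016 -0.0002]
turn/90deg [ 0.0025 -0.0005  1.9998]
```

>>> drive_tool([
  [[0,0,0],[0.2,-0.5,0],64],
  [[0,0,0],[0.46,-1,0],64],
  [[0,0,0],[0.46,-1,-0.2],64],
  [[0,0,0],[0.46,-1,-0.5],64],
  [[0,0,0],[0.46,-1,-0.5],64],
])

```text
t: 11.2
ee_pos: [0.603, -0.079, 0.1359]
eef_rot: [0.467, -0.528, 0.469, 0.532]
wrist_force: [0.5, 0.2, 0.5]
width: 0.728
```

```bash
python3 go.py .605 -.082 .067 .125; python3 - <<'E'
from h import *
S=viewer.capture("side");crop(S,"s6",220,90,130,130,5)
E
```

```text
t 11.2 pos [ 0.603  -0.079   0.1359] w 64.15701943429592 F [0.5019 0.1668 0.4892] j [-0.3226  0.5879  1.3601  0.      1.2002 -2.0187]
shift/100mm [ 0.0197 -0.0302 -0.6894]
turn/90deg [-0.0014 -0.004  -0.0002]
turn/90deg [ 0.0063 -0.0021  1.9998]
```

View pics/s6.png

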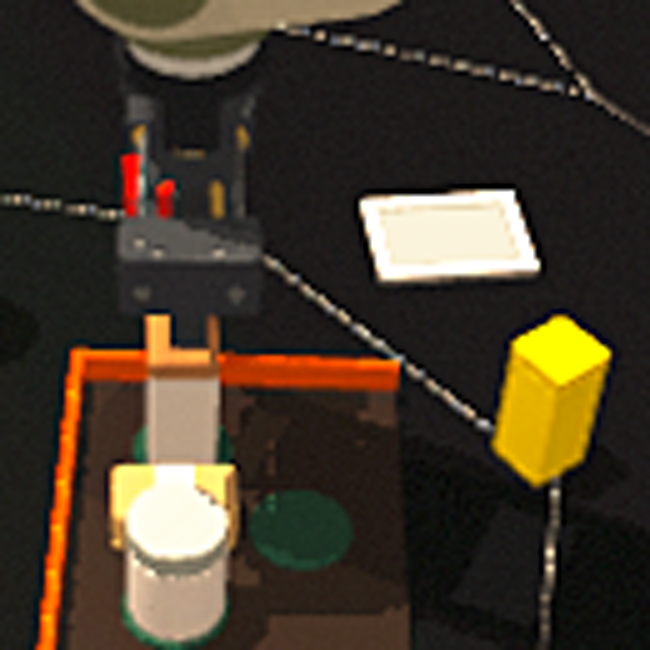

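>>> drive_tool([
  [[0,0,0],[0,-0.015,-0.3],64],
  [[0,0,0],[0,-0.015,-0.55],64],
  [[0,0,0],[0,-0.015,-0.72],64],
  [[0,0,0],[0,-0.015,-0.72],64],
  [[0,0,0],[0,-0.015,-0.72],64],
])

```text
t: 11.88
ee_pos: [0.6052, -0.081, 0.0685]
eef_rot: [-0.468, 0.531, -0.467, -0.53]
wrist_force: [-0.7, 0.5, -0.2]
width: 0.731
```

>>> drive_tool([
  [[0,0,0],[0,0,0],30],
  [[0,0,0],[0,0,0],30],
  [[0,0,0],[0,0,0],30],
  [[0,0,0],[0,0,0],30],
])

```text
t: 12.38
ee_pos: [0.6047, -0.081, 0.0676]
eef_rot: [-0.468, 0.531, -0.468, -0.53]
wrist_force: [-1.2, 0.5, 2.8]
width: 0.452
```

>>> drive_tool([
  [[0,0,0],[0,0,0.1],30],
  [[0,0,0],[0,0,0.35],30],
  [[0,0,0],[0,0,0.65],30],
  [[0,0,0],[0,0,1],30],
])

```text
t: 12.88
ee_pos: [0.6041, -0.0807, 0.1681]
eef_rot: [0.467, -0.53, 0.468, 0.531]
wrist_force: [-0.3, -0.2, -2.5]
width: 0.453
```

>>> drive_tool([
  [[0,0,0],[0,0.1,0.15],30],
  [[0,0,0],[-0.1,0.35,0.15],30],
  [[0,0,0],[-0.25,0.65,0.15],30],
  [[0,0,0],[-0.4,1,0.15],30],
])

```text
t: 13.38
ee_pos: [0.5636, 0.0205, 0.1814]
eef_rot: [0.467, -0.53, 0.468, 0.531]
wrist_force: [-0.1, 0.3, -1.9]
width: 0.456
```

>>> drive_tool([
  [[0,0,0],[-0.1,0.32,0],30],
  [[0,0,0],[-0.2,0.66,0],30],
  [[0,0,0],[-0.3,1,0],30],
])

```text
t: 13.75
ee_pos: [0.5335, 0.1208, 0.1816]
eef_rot: [0.467, -0.53, 0.468, 0.531]
wrist_force: [0.9, 0.7, -2.5]
width: 0.454
```

>>> drive_tool([
  [[0,0,0],[-0.05,0.32,0],30],
  [[0,0,0],[-0.1,0.66,0],30],
  [[0,0,0],[-0.15,1,0],30],
])

```text
t: 14.12
ee_pos: [0.5186, 0.2207, 0.1815]
eef_rot: [0.467, -0.53, 0.468, 0.531]
wrist_force: [0.1, 0.8, -1.7]
width: 0.454
```

>>> drive_tool([
  [[0,0,0],[-0.05,0.33,0],30],
  [[0,0,0],[-0.1,0.66,0],30],
  [[0,0,0],[-0.1,0.9,0],30],
  [[0,0,0],[-0.1,1,0],30],
  [[0,0,0],[-0.1,1,0],30],
])

```text
t: 14.75
ee_pos: [0.5092, 0.3193, 0.1817]
eef_rot: [0.467, -0.53, 0.468, 0.531]
wrist_force: [0.8, -1.0, -2.1]
width: 0.452
```

```bash
python3 go.py .51 .32 .058 .125; python3 - <<'E'
from h import *
S=viewer.capture("side");crop(S,"s7",190,150,170,210,2.8)
E
```

```text
t 14.75 pos [0.5092 0.3193 0.1817] w 39.79439310650813 F [ 0.8467 -1.0418 -2.1347] j [ 0.3653  0.5258  1.3358 -0.0001  1.281  -1.3316]
shift/100mm [ 0.0081  0.0074 -1.2371]
turn/90deg [ 0.0003 -0.0006 -0.0008]
turn/90deg [0.0009 0.0005 1.9992]
```

View pics/s7.png

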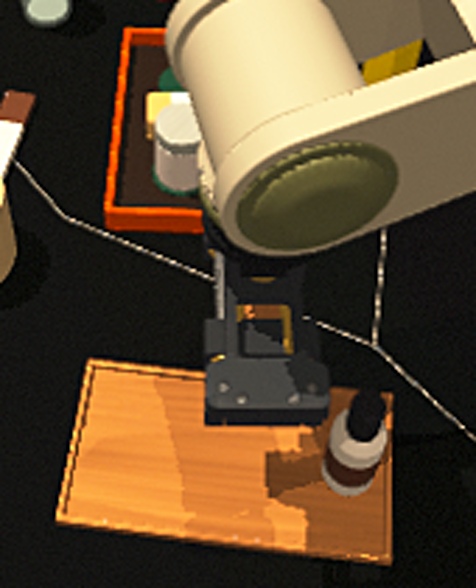

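>>> drive_tool([
  [[0,0,0],[0,0,-0.25],30],
  [[0,0,0],[0,0,-0.5],30],
  [[0,0,0],[0,0,-0.75],30],
  [[0,0,0],[0,0,-0.95],30],
  [[0,0,0],[0,0,-1],30],
])

```text
t: 15.42
ee_pos: [0.5093, 0.3181, 0.0812]
eef_rot: [0.467, -0.53, 0.469, 0.53]
wrist_force: [0.8, 0.1, -1.2]
width: 0.454
```

>>> drive_tool([
  [[0,0,0],[0,0,-0.1],30],
  [[0,0,0],[0,0,-0.18],30],
  [[0,0,0],[0,0,-0.23],30],
  [[0,0,0],[0,0,-0.24],30],
  [[0,0,0],[0,0,-0.24],30],
])

```text
t: 16.05
ee_pos: [0.5098, 0.3191, 0.0586]
eef_rot: [-0.468, 0.531, -0.467, -0.53]
wrist_force: [0.7, -1.8, 0.1]
width: 0.452
```

>>> drive_tool([
  [[0,0,0],[0,0,-0.01],30],
  [[0,0,0],[0,0,-0.01],30],
])

```text
t: 16.3
ee_pos: [0.51, 0.3191, 0.0585]
eef_rot: [-0.468, 0.531, -0.467, -0.53]
wrist_force: [-2.4, -2.7, 8.8]
width: 0.452
```

>>> drive_tool([
  [[0,0,0],[0,0,0.01],30],
  [[0,0,0],[0,0,0.01],62],
  [[0,0,0],[0,0,0.01],62],
  [[0,0,0],[0,0,0.01],62],
])

```text
t: 16.8
ee_pos: [0.5096, 0.3192, 0.0581]
eef_rot: [0.468, -0.53, 0.468, 0.53]
wrist_force: [-0.4, -0.6, -0.5]
width: 0.703
```

>>> drive_tool([
  [[0,0,0],[0,0,0.2],62],
  [[0,0,0],[0,0,0.6],62],
  [[0,0,0],[0,0,1],62],
])

```text
t: 17.18
ee_pos: [0.5094, 0.3191, 0.1592]
eef_rot: [0.468, -0.53, 0.468, 0.53]
wrist_force: [0.2, 0.2, -0.5]
width: 0.705
```

>>> drive_tool([
  [[0,0,0],[0.15,-0.5,0],75],
  [[0,0,0],[0.3,-1,0],75],
  [[0,0,0],[0.3,-1,0],75],
])

```text
t: 17.55
ee_pos: [0.5405, 0.2165, 0.1583]
eef_rot: [-0.469, 0.53, -0.469, -0.529]
wrist_force: [-0.2, -0.3, 0.2]
width: 0.851
```

```bash
python3 go.py .5933 .0372 .05 .125; python3 - <<'E'
from h import *
S=viewer.capture("side");crop(S,"s8",190,140,170,220,2.7)
E
```

```text
t 17.55 pos [0.5405 0.2165 0.1583] w 74.97729499424976 F [-0.2316 -0.3291  0.1815] j [ 0.18    0.5074  1.4295 -0.0004  1.2045 -1.5122]
shift/100mm [ 0.5282 -1.7926 -1.083 ]
turn/90deg [0.0002 0.0001 0.0022]
turn/90deg [ 0.0002 -0.0003 -1.9978]
```

View pics/s8.png

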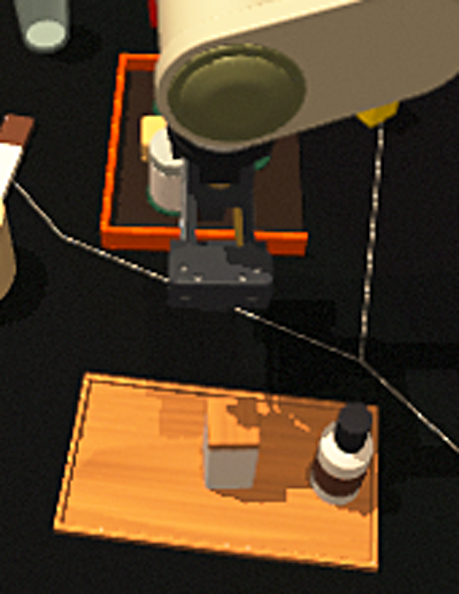

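>>> drive_tool([
  [[0,0,0],[0.15,-0.5,0],70],
  [[0,0,0],[0.3,-1,0],70],
])

```text
t: 17.85
ee_pos: [0.5696, 0.1196, 0.1582]
eef_rot: [0.467, -0.531, 0.467, 0.531]
wrist_force: [-0.1, 0.6, -0.1]
width: 0.793
```

>>> drive_tool([
  [[0,0,0],[0.15,-0.5,0],70],
  [[0,0,0],[0.236,-0.818,0],70],
  [[0,0,0],[0.236,-0.818,-0.25],70],
  [[0,0,0],[0.236,-0.818,-0.5],70],
  [[0,0,0],[0.236,-0.818,-0.5],70],
])

```text
t: 18.48
ee_pos: [0.5923, 0.0386, 0.1067]
eef_rot: [0.467, -0.53, 0.468, 0.532]
wrist_force: [0.4, 0.5, -0.2]
width: 0.792
```

```bash
python3 go.py .5933 .0372 .05 .125; python3 - <<'E'
from h import *
S=viewer.capture("side");crop(S,"s9",210,120,120,120,5)
E
```

```text
t 18.475 pos [0.5923 0.0386 0.1067] w 69.76385416179122 F [ 0.4252  0.5274 -0.1535] j [-0.1322  0.5897  1.4413  0.0003  1.1142 -1.8299]
shift/100mm [ 0.0101 -0.014  -0.5673]
turn/90deg [-0.0004 -0.0022 -0.0011]
turn/90deg [ 0.0035 -0.0007  1.9989]
```

View pics/s9.png

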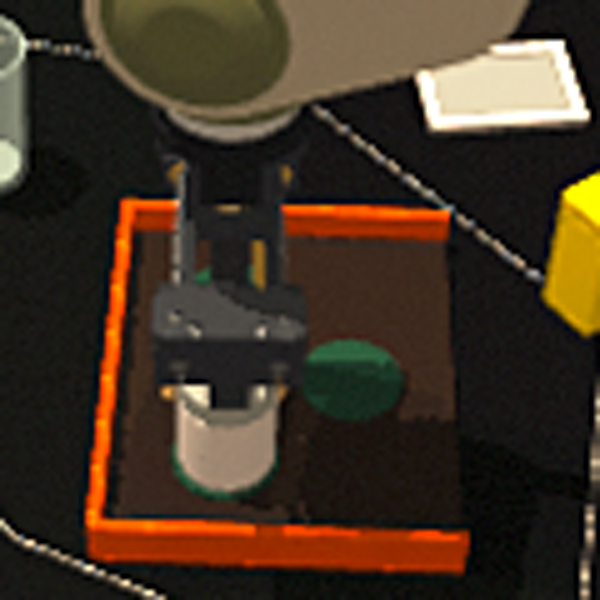

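Aligned. Descend to z≈0.050 and close.

>>> drive_tool([
  [[0,0,0],[0,0,-0.25],70],
  [[0,0,0],[0,0,-0.45],70],
  [[0,0,0],[0,0,-0.58],70],
  [[0,0,0],[0,0,-0.58],70],
  [[0,0,0],[0,0,-0.58],70],
])

```text
t: 19.15
ee_pos: [0.5937, 0.0374, 0.0513]
eef_rot: [-0.468, 0.531, -0.467, -0.53]
wrist_force: [-0.4, 0.7, 0.4]
width: 0.794
```

>>> drive_tool([
  [[0,0,0],[0,0,0],44],
  [[0,0,0],[0,0,0],44],
  [[0,0,0],[0,0,0],44],
  [[0,0,0],[0,0,0],44],
])

```text
t: 19.65
ee_pos: [0.5934, 0.0373, 0.0507]
eef_rot: [-0.468, 0.531, -0.468, -0.53]
wrist_force: [-1.2, 0.1, 6.1]
width: 0.608
```

>>> drive_tool([
  [[0,0,0],[0,0,0.1],44],
  [[0,0,0],[0,0,0.35],44],
  [[0,0,0],[0,0,0.6],44],
  [[0,0,0],[0,0,0.7],44],
])

```text
t: 20.15
ee_pos: [0.5934, 0.0373, 0.1214]
eef_rot: [-0.468, 0.531, -0.467, -0.53]
wrist_force: [-0.4, 0.7, -2.9]
width: 0.601
```

>>> drive_tool([
  [[0,0,0],[0,0.2,0],44],
  [[0,0,0],[0.02,0.5,0],44],
  [[0,0,0],[0.04,0.83,0],44],
])

```text
t: 20.52
ee_pos: [0.5964, 0.1222, 0.1188]
eef_rot: [0.467, -0.53, 0.468, 0.531]
wrist_force: [0.7, 0.1, -3.0]
width: 0.605
```

>>> drive_tool([
  [[0,0,0],[0.01,0.33,0],44],
  [[0,0,0],[0.02,0.66,0],44],
  [[0,0,0],[0.03,1,0],44],
])

```text
t: 20.9
ee_pos: [0.5991, 0.2225, 0.1187]
eef_rot: [0.467, -0.53, 0.468, 0.531]
wrist_force: [0.7, 0.2, -3.0]
width: 0.602
```

>>> drive_tool([
  [[0,0,0],[0,0.33,0],44],
  [[0,0,0],[0,0.66,0],44],
  [[0,0,0],[0,0.9,0],44],
  [[0,0,0],[0,1,0],44],
  [[0,0,0],[0,1,0],44],
])

```text
t: 21.52
ee_pos: [0.5996, 0.3208, 0.1193]
eef_rot: [0.467, -0.53, 0.468, 0.531]
wrist_force: [0.7, -0.1, -2.6]
width: 0.606
```

```bash
python3 go.py .6 .32 .041 .125; python3 - <<'E'
from h import *
S=viewer.capture("side");crop(S,"s10",190,150,170,210,2.8)
E
```

```text
t 21.525 pos [0.5996 0.3208 0.1193] w 53.41088376780881 F [ 0.7395 -0.1417 -2.5835] j [ 0.3194  0.7571  1.1094 -0.0001  1.2765 -1.3778]
shift/100mm [ 0.0043 -0.0081 -0.7828]
turn/90deg [ 0.0003 -0.0009 -0.0009]
turn/90deg [0.0014 0.0005 1.9991]
```

View pics/s10.png

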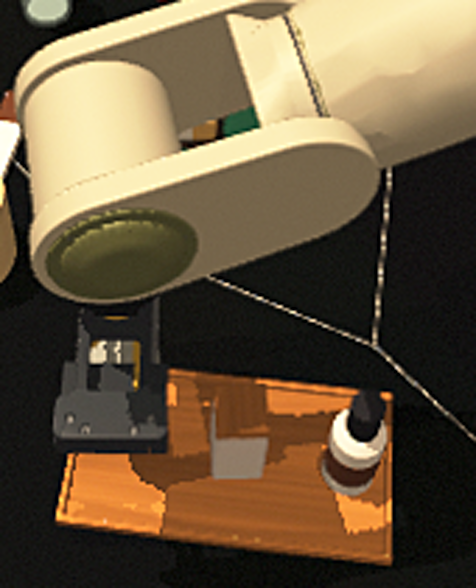

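>>> drive_tool([
  [[0,0,0],[0,0,-0.2],44],
  [[0,0,0],[0,0,-0.45],44],
  [[0,0,0],[0,0,-0.65],44],
  [[0,0,0],[0,0,-0.75],44],
  [[0,0,0],[0,0,-0.75],44],
])

```text
t: 22.2
ee_pos: [0.6001, 0.3201, 0.0448]
eef_rot: [0.467, -0.53, 0.468, 0.53]
wrist_force: [0.3, 0.5, -3.2]
width: 0.607
```

>>> drive_tool([
  [[0,0,0],[0,0,-0.03],44],
  [[0,0,0],[0,0,-0.04],44],
  [[0,0,0],[0,0,-0.04],44],
])

```text
t: 22.58
ee_pos: [0.6004, 0.3204, 0.0418]
eef_rot: [-0.468, 0.531, -0.467, -0.53]
wrist_force: [0.3, -0.9, -0.6]
width: 0.604
```

>>> drive_tool([
  [[0,0,0],[0,0,-0.01],44],
  [[0,0,0],[0,0,-0.01],44],
])

```text
t: 22.82
ee_pos: [0.6005, 0.3205, 0.0418]
eef_rot: [-0.468, 0.531, -0.467, -0.53]
wrist_force: [-4.6, -1.0, 6.3]
width: 0.606
```

>>> drive_tool([
  [[0,0,0],[0,0,0.01],44],
  [[0,0,0],[0,0,0.01],74],
  [[0,0,0],[0,0,0.01],74],
  [[0,0,0],[0,0,0.01],74],
])

```text
t: 23.32
ee_pos: [0.6002, 0.3203, 0.0412]
eef_rot: [-0.468, 0.53, -0.468, -0.53]
wrist_force: [-0.5, 0.4, 0.4]
width: 0.839
```

>>> drive_tool([
  [[0,0,0],[0,0,0.2],74],
  [[0,0,0],[0,0,0.6],74],
  [[0,0,0],[0,0,1],74],
])

```text
t: 23.7
ee_pos: [0.6003, 0.3204, 0.144]
eef_rot: [-0.468, 0.531, -0.467, -0.53]
wrist_force: [0.3, 0.3, -1.1]
width: 0.838
```

>>> drive_tool([
  [[0,0,0],[-0.3,-0.4,0.1],74],
  [[0,0,0],[-0.6,-0.8,0.2],74],
  [[0,0,0],[-0.8,-1,0.3],74],
])

```text
t: 24.08
ee_pos: [0.5192, 0.2189, 0.1732]
eef_rot: [-0.468, 0.531, -0.467, -0.53]
wrist_force: [0.4, 0.0, 0.3]
width: 0.84
```

>>> drive_tool([
  [[0,0,0],[-0.3,-0.4,0.1],74],
  [[0,0,0],[-0.6,-0.8,0.2],74],
  [[0,0,0],[-0.8,-1,0.2],74],
])

```text
t: 24.45
ee_pos: [0.4395, 0.119, 0.1933]
eef_rot: [-0.469, 0.531, -0.467, -0.529]
wrist_force: [0.4, 0.6, 0.5]
width: 0.839
```

```bash
python3 go.py .603 -.0235 .018 .13; python3 - <<'E'
from h import *
S=viewer.capture("side");T=viewer.capture("top");cv2.imwrite("pics/side11.png",S);cv2.imwrite("pics/top11.png",T)
E
```

```text
t 24.45 pos [0.4395 0.119  0.1933] w 73.89468996282855 F [0.3533 0.6217 0.4911] j [ 0.0063  0.2022  1.7667 -0.0002  1.1692 -1.6889]
shift/100mm [ 1.6346 -1.4253 -1.7532]
turn/90deg [0.0001 0.0022 0.0035]
turn/90deg [ 0.0034 -0.0001 -1.9964]
```

View pics/side11.png

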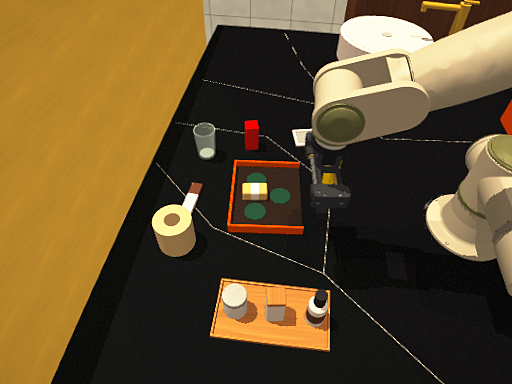

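View pics/top11.png

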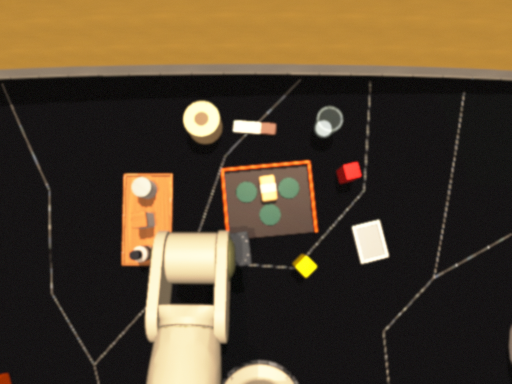

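```bash
cat > m2.py <<'E'
from fit import *
I={n:cv2.imread(f"pics/{n}11.png") for n in("top","side")}
H={n:hsv(I[n]) for n in I};F=lambda b:b.astype(np.float32)
G={n:F((H[n][...,0]>35)&(H[n][...,0]<100)&(H[n][...,1]>60)&(H[n][...,2]>40)) for n in I}
for nm,p in dict(jar=(.595,.036),can=(.6065,-.083),bot=(.531,-.03)).items():
  for n in I:
    c=proj(n,[*p,.013])[0].astype(int);r=(c[0]-14,c[1]-13,29,27)
    m=G[n].copy()
    if nm=="can" and n=="side": m[175:]=0
    print(nm,n,fit([(n,m,r)],[cyl(.03,.01,.013)],[*p,0],False))
for n in I:
  s=F(H[n][...,2]>(180 if n=="top" else 120));s*=(H[n][...,0]<35)
  if n=="top": s*=1
  c=proj(n,[.603,-.023,.03])[0].astype(int);r=(c[0]-15,c[1]-17,30,34) if n=="top" else (c[0]-17,c[1]-13,34,26)
  b=[box(-.035,.035,-.021,.021,.012 if n=="side" else .03,.042)]
  print("soap",n,fit([(n,s,r)],b,[.603,-.023,.12]))
  crop((s*255).astype(np.uint8),"soap_"+n,*r,8)
E
python3 m2.py
```

```text
jar top (array([0.5854, 0.0389]), np.float64(147.7), np.float32(204.0))
jar side (array([0.5932, 0.0371]), np.float64(13.8), np.float32(303.0))
can top (array([ 0.5202, -0.0918]), np.float64(137.0), np.float32(137.0))
can side (array([ 0.6196, -0.2005]), np.float64(25.0), np.float32(25.0))
bot top (array([ 0.527 , -0.0298]), np.float64(101.2), np.float32(263.0))
bot side (array([ 0.5294, -0.0295]), np.float64(16.8), np.float32(276.0))
soap top (array([ 0.6024, -0.0235,  0.1488]), np.float64(30.0), np.float32(430.0))
soap side (array([ 0.6034, -0.0237,  0.1439]), np.float64(33.2), np.float32(422.0))
```

View pics/soap_side.png

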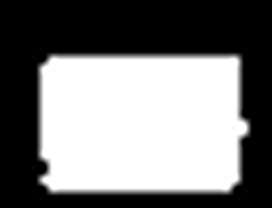

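>>> drive_tool([
  [[0,0,0.0134],[0.4,-0.35,0],60],
  [[0,0,0.0134],[0.8,-0.7,0],60],
  [[0,0,0.0134],[0.9,-0.8,0],60],
])

```text
t: 24.92
ee_pos: [0.5322, 0.0391, 0.1915]
eef_rot: [-0.463, 0.535, -0.462, -0.535]
wrist_force: [0.0, -0.1, 1.0]
width: 0.683
```

>>> drive_tool([
  [[0,0,0],[0.4,-0.35,0],60],
  [[0,0,0],[0.727,-0.638,-0.2],60],
  [[0,0,0],[0.727,-0.638,-0.6],60],
  [[0,0,0],[0.727,-0.638,-1],60],
  [[0,0,0],[0.727,-0.638,-1],60],
])

```text
t: 25.55
ee_pos: [0.6017, -0.0222, 0.0893]
eef_rot: [0.461, -0.534, 0.463, 0.537]
wrist_force: [0.6, 0.7, 0.2]
width: 0.681
```

```bash
python3 go.py .603 -.0236 .018 .146; python3 - <<'E'
from h import *
S=viewer.capture("side");crop(S,"s12",210,120,120,120,5)
E
```

```text
t 25.55 pos [ 0.6017 -0.0222  0.0893] w 60.01955435391963 F [0.6148 0.6579 0.2058] j [-0.2314  0.6286  1.4251  0.0002  1.0931 -1.9495]
shift/100mm [ 0.0132 -0.0135 -0.7133]
turn/90deg [-0.0009 -0.0032 -0.0008]
turn/90deg [ 0.005  -0.0014  1.9992]
```

View pics/s12.png

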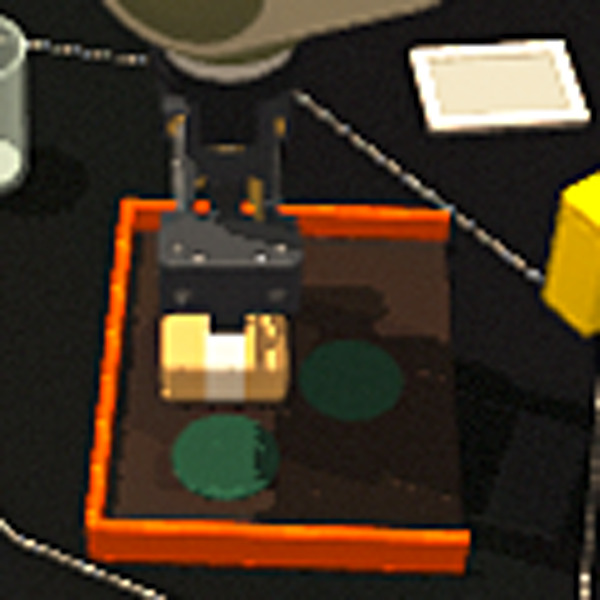

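>>> drive_tool([
  [[0,0,0],[0,0,-0.25],60],
  [[0,0,0],[0,0,-0.5],60],
  [[0,0,0],[0,0,-0.66],60],
  [[0,0,0],[0,0,-0.72],60],
  [[0,0,0],[0,0,-0.72],60],
])

```text
t: 26.22
ee_pos: [0.6033, -0.0235, 0.02]
eef_rot: [-0.462, 0.536, -0.462, -0.535]
wrist_force: [0.3, 0.4, 0.0]
width: 0.683
```

>>> drive_tool([
  [[0,0,0],[0,0,0],32],
  [[0,0,0],[0,0,0],32],
  [[0,0,0],[0,0,0],32],
  [[0,0,0],[0,0,0],32],
])

```text
t: 26.72
ee_pos: [0.6032, -0.0235, 0.0198]
eef_rot: [-0.462, 0.536, -0.462, -0.535]
wrist_force: [-1.7, 1.1, 5.2]
width: 0.472
```

>>> drive_tool([
  [[0,0,0],[0,0,0.1],32],
  [[0,0,0],[0,0,0.35],32],
  [[0,0,0],[0,0,0.7],32],
  [[0,0,0],[0,0,1],32],
])

```text
t: 27.22
ee_pos: [0.6028, -0.0235, 0.1207]
eef_rot: [-0.462, 0.535, -0.462, -0.535]
wrist_force: [0.1, 0.0, -2.5]
width: 0.475
```

>>> drive_tool([
  [[0,0,0],[-0.1,-0.2,0.1],32],
  [[0,0,0],[-0.25,-0.55,0.25],32],
  [[0,0,0],[-0.4,-0.95,0.25],32],
])

```text
t: 27.6
ee_pos: [0.5618, -0.1202, 0.1446]
eef_rot: [-0.462, 0.536, -0.462, -0.535]
wrist_force: [0.2, 0.7, -1.2]
width: 0.471
```

>>> drive_tool([
  [[0,0,0.02],[-0.2,-0.3,0],32],
  [[0,0,0.04],[-0.4,-0.65,0],32],
  [[0,0,0.05],[-0.6,-1,0],32],
])

```text
t: 27.98
ee_pos: [0.5009, -0.2201, 0.1434]
eef_rot: [0.441, -0.552, 0.441, 0.554]
wrist_force: [0.4, -0.1, -1.3]
width: 0.478
```

>>> drive_tool([
  [[0,0,0],[-0.2,-0.4,0],32],
  [[0,0,0],[-0.4,-0.75,0],32],
  [[0,0,0],[-0.498,-0.968,0],32],
  [[0,0,0],[-0.498,-0.968,-0.3],32],
  [[0,0,0],[-0.498,-0.968,-0.4],32],
])

```text
t: 28.6
ee_pos: [0.4513, -0.3151, 0.1022]
eef_rot: [0.441, -0.551, 0.441, 0.554]
wrist_force: [0.8, -0.1, -1.1]
width: 0.471
```

```bash
python3 go.py .4532 -.3154 .0132 .224; python3 - <<'E'
from h import *
S=viewer.capture("side");crop(S,"s13",230,60,140,120,5)
E
```

```text
t 28.6 pos [ 0.4513 -0.3151  0.1022] w 41.52684668641667 F [ 0.8254 -0.1277 -1.0913] j [-0.8223  0.5124  1.5857 -0.0002  1.0476 -2.6169]
shift/100mm [ 0.0186 -0.0028 -0.8902]
turn/90deg [-0.0019 -0.0019  0.0001]
turn/90deg [-0.0029  0.0029 -1.9999]
```

View pics/s13.png

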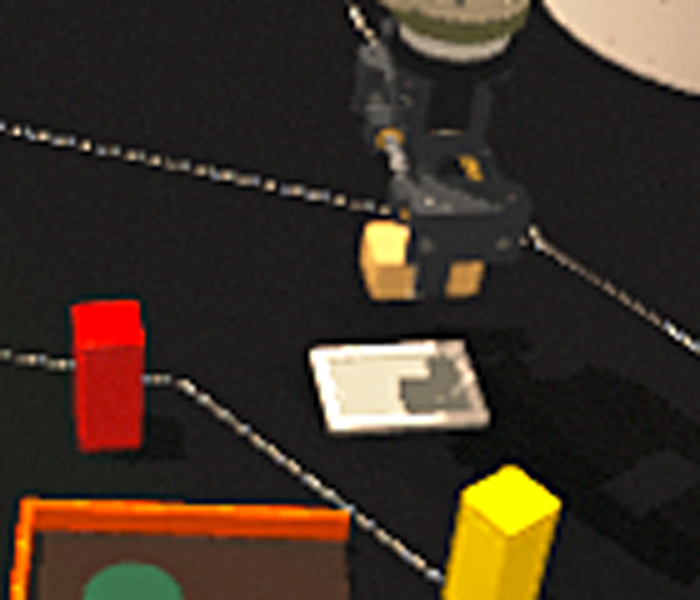

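>>> drive_tool([
  [[0,0,0],[0,0,-0.25],32],
  [[0,0,0],[0,0,-0.5],32],
  [[0,0,0],[0,0,-0.7],32],
  [[0,0,0],[0,0,-0.82],32],
  [[0,0,0],[0,0,-0.82],32],
])

```text
t: 29.28
ee_pos: [0.4529, -0.3151, 0.0221]
eef_rot: [0.441, -0.553, 0.441, 0.553]
wrist_force: [0.5, -0.7, -1.6]
width: 0.476
```

>>> drive_tool([
  [[0,0,0],[0,0,-0.04],32],
  [[0,0,0],[0,0,-0.08],32],
  [[0,0,0],[0,0,-0.08],32],
])

```text
t: 29.65
ee_pos: [0.453, -0.3152, 0.0142]
eef_rot: [0.441, -0.553, 0.441, 0.553]
wrist_force: [0.2, -0.7, -1.4]
width: 0.473
```

>>> drive_tool([
  [[0,0,0],[0,0,-0.01],32],
  [[0,0,0],[0,0,-0.01],32],
])

```text
t: 29.9
ee_pos: [0.4532, -0.3154, 0.0138]
eef_rot: [-0.441, 0.553, -0.441, -0.553]
wrist_force: [-1.0, 1.6, 5.3]
width: 0.471
```

```bash
python3 go.py .4532 -.3154 .0132 .224; python3 - <<'E'
from h import *
S=viewer.capture("side");crop(S,"s14",230,60,140,120,5)
E
```

```text
t 29.9 pos [ 0.4532 -0.3154  0.0138] w 41.51993090795238 F [-1.0473  1.5739  5.3437] j [-0.8202  0.6473  1.6372 -0.0001  0.8566 -2.6161]
shift/100mm [ 0.0001 -0.0004 -0.0065]
turn/90deg [ 0.0002  0.0002 -0.0008]
turn/90deg [-0.0003  0.0004  1.9992]
```

View pics/s14.png

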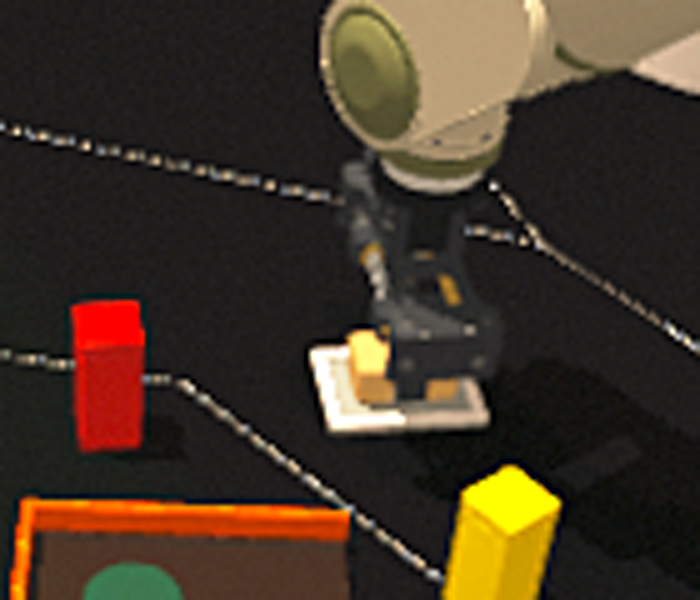

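>>> drive_tool([
  [[0,0,0],[0,0,0],60],
  [[0,0,0],[0,0,0],60],
  [[0,0,0],[0,0,0],60],
])

```text
t: 30.32
ee_pos: [0.4531, -0.3153, 0.0131]
eef_rot: [0.441, -0.553, 0.441, 0.553]
wrist_force: [0.4, 0.2, -0.4]
width: 0.682
```

>>> drive_tool([
  [[0,0,0],[0,0,0.2],60],
  [[0,0,0],[0,0,0.6],60],
  [[0,0,0],[0,0,1],60],
])

```text
t: 30.7
ee_pos: [0.4529, -0.3152, 0.1142]
eef_rot: [0.441, -0.553, 0.441, 0.553]
wrist_force: [0.4, 0.3, 0.3]
width: 0.679
```

>>> drive_tool([
  [[0,0,0],[0.1,0.3,0.2],74],
  [[0,0,-0.03],[0.3,0.6,0.5],74],
  [[0,0,-0.063],[0.368,1,0.8],74],
])

```text
t: 31.08
ee_pos: [0.4904, -0.2145, 0.194]
eef_rot: [-0.468, 0.53, -0.468, -0.53]
wrist_force: [0.5, 0.0, -0.0]
width: 0.842
```

```bash
python3 go.py .6003 .3202 .18 .125; python3 - <<'E'
from fit import *
S=viewer.capture("side");T=viewer.capture("top");crop(S,"s15",270,100,90,70,7);crop(T,"t15",335,200,80,80,7)
for n,p0 in(("top",.224),):
    pass
cv2.imwrite("pics/top15.png",T);cv2.imwrite("pics/side15.png",S)
E
```

```text
t 31.075 pos [ 0.4904 -0.2145  0.194 ] w 74.15991574626089 F [ 0.5017  0.0343 -0.0434] j [-0.6314  0.3732  1.5341  0.      1.234  -2.3262]
shift/100mm [ 1.0994  5.347  -0.1404]
turn/90deg [0.0001 0.0002 0.0007]
turn/90deg [ 0.0002 -0.0001 -1.9993]
```

View pics/s15.png

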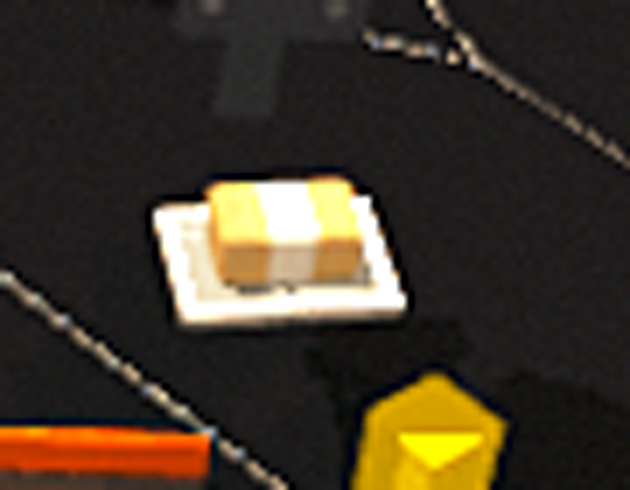

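View pics/t15.png

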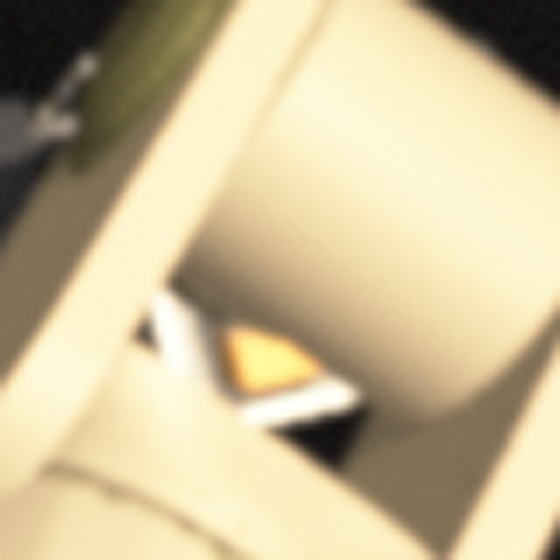

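>>> drive_tool([
  [[0,0,0],[0.1,0.5,0],74],
  [[0,0,0],[0.2,1,0],74],
])

```text
t: 31.42
ee_pos: [0.5097, -0.1148, 0.1925]
eef_rot: [0.468, -0.53, 0.468, 0.53]
wrist_force: [0.5, 0.7, -0.3]
width: 0.841
```

>>> drive_tool([
  [[0,0,0],[0.1,0.5,0],74],
  [[0,0,0],[0.2,1,0],74],
])

```text
t: 31.68
ee_pos: [0.5299, -0.0144, 0.1925]
eef_rot: [0.467, -0.53, 0.468, 0.531]
wrist_force: [1.2, -0.7, 0.9]
width: 0.842
```

>>> drive_tool([
  [[0,0,0],[0.1,0.5,0],74],
  [[0,0,0],[0.2,1,0],74],
])

```text
t: 31.92
ee_pos: [0.5501, 0.0856, 0.1925]
eef_rot: [0.467, -0.53, 0.468, 0.531]
wrist_force: [-0.3, -0.3, 0.0]
width: 0.84
```

>>> drive_tool([
  [[0,0,0],[0.1,0.5,0],74],
  [[0,0,0],[0.2,1,0],74],
])

```text
t: 32.17
ee_pos: [0.5702, 0.1856, 0.1923]
eef_rot: [0.467, -0.53, 0.468, 0.531]
wrist_force: [0.4, 0.7, 0.9]
width: 0.841
```

>>> drive_tool([
  [[0,0,0],[0.1,0.5,0],74],
  [[0,0,0],[0.2,1,0],74],
])

```text
t: 32.42
ee_pos: [0.5904, 0.2856, 0.1922]
eef_rot: [0.467, -0.53, 0.468, 0.531]
wrist_force: [1.4, -0.8, -0.0]
width: 0.843
```

>>> drive_tool([
  [[0,0,0],[0.103,0.356,0],74],
  [[0,0,0],[0.103,0.356,-0.3],74],
  [[0,0,0],[0.103,0.356,-0.6],74],
  [[0,0,0],[0.103,0.356,-0.6],74],
])

```text
t: 32.92
ee_pos: [0.5994, 0.3193, 0.1301]
eef_rot: [0.466, -0.53, 0.469, 0.531]
wrist_force: [-0.8, -0.3, 0.2]
width: 0.839
```

```bash
python3 go.py .6003 .3202 .0412 .125; python3 - <<'E'
from fit import *
S=viewer.capture("side");crop(S,"s16",190,210,170,150,4)
T=viewer.capture("top");crop(T,"t16",330,140,90,140,4)
cv2.imwrite("pics/top16.png",T)
hh=hsv(T);p=[.4532,-.3154,.224]
m=((hh[...,1]>60)&(hh[...,0]>10)&(hh[...,2]>150)).astype(np.float32)
print([ (q,hh[int(y),int(x)]) for q,(x,y) in zip("cab",proj("top",[[.4532,-.3154,.036],[.475,-.31,.036],[.43,-.32,.036]]))])
E
```

```text
t 32.925 pos [0.5994 0.3193 0.1301] w 73.93157210040786 F [-0.8113 -0.3165  0.2456] j [ 0.3174  0.7477  1.0973 -0.0001  1.3023 -1.3794]
shift/100mm [ 0.0089  0.0089 -0.8892]
turn/90deg [ 0.0012 -0.0034 -0.0007]
turn/90deg [0.0053 0.0019 1.9993]
[('c', array([ 30,   6, 255])), ('a', array([ 28,  88, 255])), ('b', array([ 27, 102, 255]))]
```

View pics/s16.png

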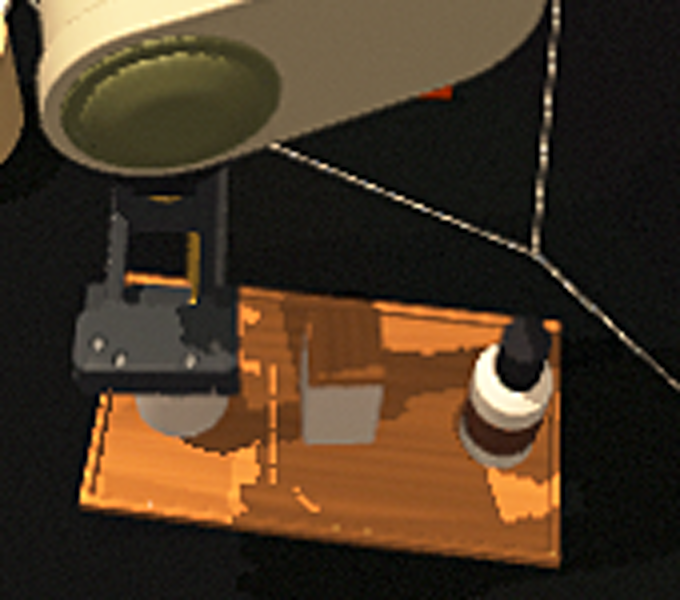

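View pics/t16.png

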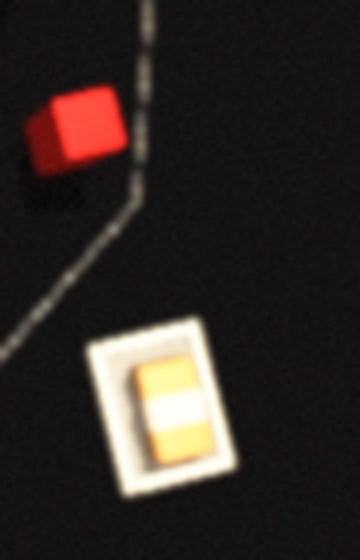

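>>> drive_tool([
  [[0,0,0],[0,0,-0.3],74],
  [[0,0,0],[0,0,-0.6],74],
  [[0,0,0],[0,0,-0.85],74],
  [[0,0,0],[0,0,-0.92],74],
  [[0,0,0],[0,0,-0.92],74],
])

```text
t: 33.65
ee_pos: [0.6008, 0.3204, 0.0424]
eef_rot: [-0.468, 0.531, -0.467, -0.53]
wrist_force: [-0.2, 0.7, 0.2]
width: 0.838
```

>>> drive_tool([
  [[0,0,0],[0,0,0],44],
  [[0,0,0],[0,0,0],44],
  [[0,0,0],[0,0,0],44],
  [[0,0,0],[0,0,0],44],
])

```text
t: 34.15
ee_pos: [0.6005, 0.3205, 0.0421]
eef_rot: [-0.468, 0.531, -0.467, -0.53]
wrist_force: [-1.1, 0.1, 5.9]
width: 0.603
```

>>> drive_tool([
  [[0,0,0],[0,0,0.1],44],
  [[0,0,0],[0,0,0.35],44],
  [[0,0,0],[0,0,0.65],44],
  [[0,0,0],[0,0,0.79],44],
])

```text
t: 34.65
ee_pos: [0.6004, 0.3204, 0.1218]
eef_rot: [-0.468, 0.531, -0.467, -0.53]
wrist_force: [0.8, -0.1, -2.5]
width: 0.609
```

>>> drive_tool([
  [[0,0,0],[0,-0.2,0],44],
  [[0,0,0],[0,-0.5,0],44],
  [[0,0,0],[0,-0.83,0],44],
])

```text
t: 35.02
ee_pos: [0.5996, 0.2365, 0.1194]
eef_rot: [0.467, -0.53, 0.468, 0.531]
wrist_force: [0.6, 0.3, -3.0]
width: 0.603
```

>>> drive_tool([
  [[0,0,0],[-0.01,-0.33,0],44],
  [[0,0,0],[-0.02,-0.66,0],44],
  [[0,0,0],[-0.03,-1,0],44],
])

```text
t: 35.4
ee_pos: [0.5966, 0.1363, 0.1196]
eef_rot: [0.467, -0.53, 0.468, 0.531]
wrist_force: [0.3, 0.3, -2.9]
width: 0.603
```

>>> drive_tool([
  [[0,0,0],[-0.02,-0.33,0],44],
  [[0,0,0],[-0.04,-0.66,0],44],
  [[0,0,0],[-0.04,-0.9,0],44],
  [[0,0,0],[-0.04,-1,0],44],
  [[0,0,0],[-0.04,-1,0],44],
])

```text
t: 36.02
ee_pos: [0.593, 0.0373, 0.1199]
eef_rot: [0.468, -0.53, 0.468, 0.531]
wrist_force: [-0.2, 0.0, -2.4]
width: 0.604
```

```bash
python3 go.py .5933 .0372 .0502 .125; python3 - <<'E'
from fit import *
S=viewer.capture("side");crop(S,"s17",210,120,120,120,5)
E
```

```text
t 36.025 pos [0.593  0.0373 0.1199] w 53.21155932698375 F [-0.2134  0.0149 -2.4194] j [-0.1342  0.574   1.4293  0.0002  1.1388 -1.8306]
shift/100mm [ 0.0026 -0.0011 -0.6973]
turn/90deg [-0.0001 -0.0004 -0.0003]
turn/90deg [ 0.0006 -0.0002  1.9997]
```

View pics/s17.png

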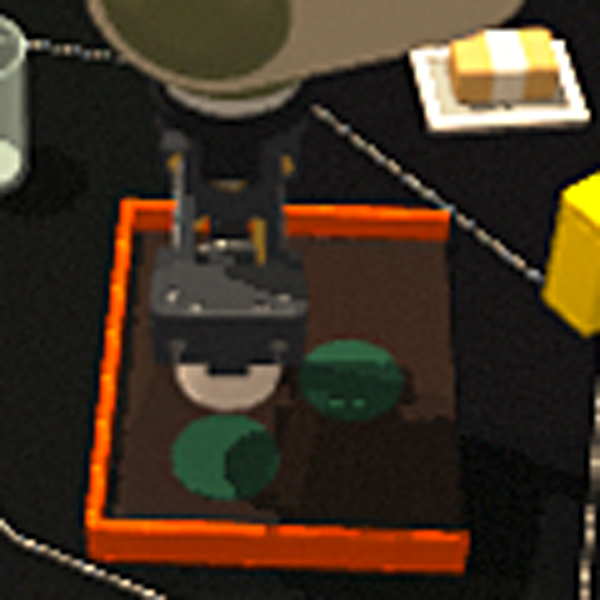

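>>> drive_tool([
  [[0,0,0],[0,0,-0.25],44],
  [[0,0,0],[0,0,-0.45],44],
  [[0,0,0],[0,0,-0.6],44],
  [[0,0,0],[0,0,-0.67],44],
  [[0,0,0],[0,0,-0.67],44],
])

```text
t: 36.7
ee_pos: [0.5932, 0.0375, 0.0532]
eef_rot: [0.467, -0.531, 0.467, 0.531]
wrist_force: [-0.0, 0.3, -3.0]
width: 0.604
```

>>> drive_tool([
  [[0,0,0],[0,0,-0.02],44],
  [[0,0,0],[0,0,-0.03],44],
  [[0,0,0],[0,0,-0.03],44],
])

```text
t: 37.08
ee_pos: [0.5935, 0.0373, 0.0511]
eef_rot: [-0.468, 0.531, -0.467, -0.53]
wrist_force: [-2.1, 0.1, 4.3]
width: 0.609
```

>>> drive_tool([
  [[0,0,0],[0,0,-0.01],44],
  [[0,0,0],[0,0,-0.01],44],
])

```text
t: 37.33
ee_pos: [0.5936, 0.0373, 0.0511]
eef_rot: [-0.468, 0.531, -0.467, -0.53]
wrist_force: [-6.0, 1.7, 13.0]
width: 0.602
```

>>> drive_tool([
  [[0,0,0],[0,0,0.01],44],
  [[0,0,0],[0,0,0.01],70],
  [[0,0,0],[0,0,0.01],70],
  [[0,0,0],[0,0,0.01],70],
])

```text
t: 37.83
ee_pos: [0.5932, 0.0373, 0.0501]
eef_rot: [0.467, -0.53, 0.468, 0.531]
wrist_force: [0.4, 0.5, 0.3]
width: 0.79
```

>>> drive_tool([
  [[0,0,0],[0,0,0.2],70],
  [[0,0,0],[0,0,0.6],70],
  [[0,0,0],[0,0,1],70],
])

```text
t: 38.2
ee_pos: [0.593, 0.0373, 0.1512]
eef_rot: [0.467, -0.53, 0.468, 0.531]
wrist_force: [-0.0, -0.8, -0.1]
width: 0.794
```

>>> drive_tool([
  [[0,0,0],[-0.15,0.45,0.1],62],
  [[0,0,0],[-0.3,0.9,0.2],62],
])

```text
t: 38.45
ee_pos: [0.5628, 0.1281, 0.1708]
eef_rot: [-0.468, 0.53, -0.468, -0.53]
wrist_force: [0.7, 0.7, 1.2]
width: 0.701
```

>>> drive_tool([
  [[0,0,0],[-0.15,0.5,0],62],
  [[0,0,0],[-0.3,1,0],62],
])

```text
t: 38.7
ee_pos: [0.5326, 0.2288, 0.1704]
eef_rot: [-0.468, 0.531, -0.467, -0.53]
wrist_force: [-0.3, 0.1, 0.4]
width: 0.702
```

>>> drive_tool([
  [[0,0,0],[-0.15,0.5,0],62],
  [[0,0,0],[-0.236,0.918,0],62],
  [[0,0,0],[-0.236,0.918,-0.2],62],
  [[0,0,0],[-0.236,0.918,-0.2],62],
])

```text
t: 39.2
ee_pos: [0.5088, 0.3191, 0.1489]
eef_rot: [0.466, -0.53, 0.468, 0.531]
wrist_force: [-0.1, 0.3, 0.2]
width: 0.703
```

```bash
python3 go.py .5097 .319 .0582 .125; python3 - <<'E'
from fit import *
S=viewer.capture("side");crop(S,"s18",190,140,170,220,2.7)
E
```

```text
t 39.2 pos [0.5088 0.3191 0.1489] w 61.933740543846824 F [-0.1022  0.2971  0.2251] j [ 0.3653  0.5568  1.3756 -0.0001  1.2121 -1.3321]
shift/100mm [ 0.0092 -0.0011 -0.907 ]
turn/90deg [ 0.0007 -0.0018 -0.0011]
turn/90deg [0.0028 0.0011 1.9989]
```

View pics/s18.png

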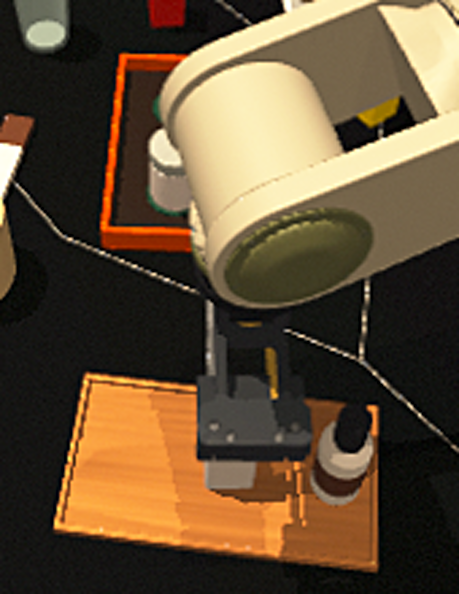

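>>> drive_tool([
  [[0,0,0],[0,0,-0.3],62],
  [[0,0,0],[0,0,-0.6],62],
  [[0,0,0],[0,0,-0.85],62],
  [[0,0,0],[0,0,-0.92],62],
  [[0,0,0],[0,0,-0.92],62],
])

```text
t: 39.88
ee_pos: [0.5101, 0.319, 0.059]
eef_rot: [-0.468, 0.531, -0.467, -0.53]
wrist_force: [-0.2, 1.5, 0.5]
width: 0.7
```

>>> drive_tool([
  [[0,0,0],[0,0,0],30],
  [[0,0,0],[0,0,0],30],
  [[0,0,0],[0,0,0],30],
  [[0,0,0],[0,0,0],30],
])

```text
t: 40.38
ee_pos: [0.5099, 0.3192, 0.0589]
eef_rot: [-0.468, 0.531, -0.467, -0.53]
wrist_force: [-0.4, -1.6, 5.8]
width: 0.454
```

>>> drive_tool([
  [[0,0,0],[0,0,0.1],30],
  [[0,0,0],[0,0,0.35],30],
  [[0,0,0],[0,0,0.65],30],
  [[0,0,0],[0,0,1],30],
])

```text
t: 40.88
ee_pos: [0.5091, 0.319, 0.1589]
eef_rot: [0.467, -0.53, 0.468, 0.531]
wrist_force: [0.8, 0.1, -2.5]
width: 0.45
```

>>> drive_tool([
  [[0,0,0],[0,-0.1,0.24],30],
  [[0,0,0],[0.03,-0.35,0.24],30],
  [[0,0,0],[0.06,-0.65,0.24],30],
  [[0,0,0],[0.1,-1,0.24],30],
])

```text
t: 41.38
ee_pos: [0.5192, 0.2184, 0.1823]
eef_rot: [0.467, -0.531, 0.467, 0.531]
wrist_force: [-0.3, -0.7, -1.6]
width: 0.454
```

>>> drive_tool([
  [[0,0,0],[0.05,-0.32,0],30],
  [[0,0,0],[0.1,-0.66,0],30],
  [[0,0,0],[0.15,-1,0],30],
])

```text
t: 41.75
ee_pos: [0.5344, 0.1181, 0.1823]
eef_rot: [0.467, -0.53, 0.468, 0.531]
wrist_force: [0.6, -0.1, -1.9]
width: 0.452
```

>>> drive_tool([
  [[0,0,0],[0.1,-0.32,0],30],
  [[0,0,0],[0.2,-0.66,0],30],
  [[0,0,0],[0.3,-1,0],30],
])

```text
t: 42.12
ee_pos: [0.5646, 0.0181, 0.1823]
eef_rot: [0.467, -0.53, 0.468, 0.531]
wrist_force: [-0.1, -0.4, -1.9]
width: 0.447
```

>>> drive_tool([
  [[0,0,0],[0.15,-0.33,0],30],
  [[0,0,0],[0.3,-0.66,0],30],
  [[0,0,0],[0.4,-0.9,0],30],
  [[0,0,0],[0.4,-1,0],30],
  [[0,0,0],[0.4,-1,0],30],
])

```text
t: 42.75
ee_pos: [0.6041, -0.0807, 0.1821]
eef_rot: [0.468, -0.53, 0.468, 0.531]
wrist_force: [-0.2, 0.1, -2.1]
width: 0.452
```

```bash
python3 go.py .6047 -.081 .0672 .125; python3 - <<'E'
from fit import *
S=viewer.capture("side");crop(S,"s19",210,90,120,150,4)
E
```

```text
t 42.75 pos [ 0.6041 -0.0807  0.1821] w 39.85384285705824 F [-0.2217  0.0671 -2.1309] j [-0.3249  0.5437  1.3059  0.0001  1.2927 -2.0214]
shift/100mm [ 0.006  -0.0026 -1.1492]
turn/90deg [-0.0002 -0.0005 -0.0004]
turn/90deg [ 0.0007 -0.0004  1.9996]
```

View pics/s19.png

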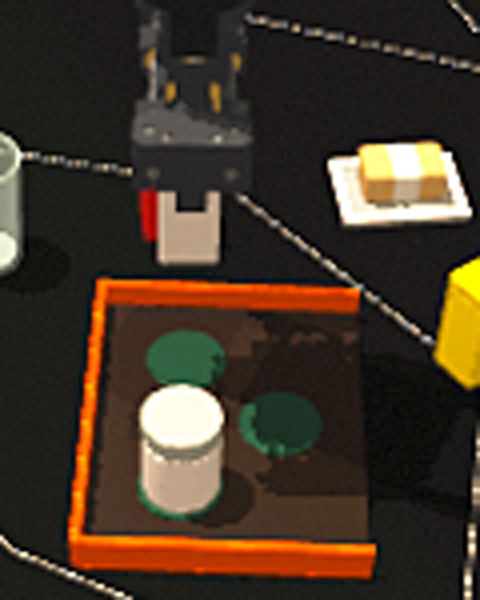

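>>> drive_tool([
  [[0,0,0],[0,0,-0.25],30],
  [[0,0,0],[0,0,-0.5],30],
  [[0,0,0],[0,0,-0.75],30],
  [[0,0,0],[0,0,-0.95],30],
  [[0,0,0],[0,0,-1],30],
])

```text
t: 43.42
ee_pos: [0.6039, -0.0797, 0.0814]
eef_rot: [0.467, -0.53, 0.467, 0.531]
wrist_force: [-0.1, 0.4, -2.0]
width: 0.447
```

>>> drive_tool([
  [[0,0,0],[0,0,-0.08],30],
  [[0,0,0],[0,0,-0.12],30],
  [[0,0,0],[0,0,-0.14],30],
  [[0,0,0],[0,0,-0.15],30],
  [[0,0,0],[0,0,-0.15],30],
])

```text
t: 44.05
ee_pos: [0.6048, -0.0809, 0.0679]
eef_rot: [-0.468, 0.531, -0.467, -0.53]
wrist_force: [-2.0, 0.6, 3.6]
width: 0.453
```

>>> drive_tool([
  [[0,0,0],[0,0,0],62],
  [[0,0,0],[0,0,0],62],
  [[0,0,0],[0,0,0],62],
])

```text
t: 44.42
ee_pos: [0.6046, -0.0809, 0.0672]
eef_rot: [-0.468, 0.531, -0.467, -0.531]
wrist_force: [0.1, -0.7, 0.1]
width: 0.697
```

>>> drive_tool([
  [[0,0,0],[0,0,0.2],62],
  [[0,0,0],[0,0,0.6],62],
  [[0,0,0],[0,0,1],62],
])

```text
t: 44.8
ee_pos: [0.6044, -0.0808, 0.1682]
eef_rot: [0.467, -0.53, 0.468, 0.531]
wrist_force: [-0.3, -0.2, 0.1]
width: 0.704
```

>>> drive_tool([
  [[0,0,0],[-0.24,0.5,0.1],60],
  [[0,0,0],[-0.46,1,0.2],60],
])

```text
t: 45.05
ee_pos: [0.5579, 0.02, 0.1877]
eef_rot: [-0.468, 0.53, -0.468, -0.53]
wrist_force: [0.4, 1.2, 0.5]
width: 0.682
```

>>> drive_tool([
  [[0,0,0],[-0.24,0.5,0],60],
  [[0,0,0],[-0.46,1,0],60],
])

```text
t: 45.3
ee_pos: [0.5116, 0.1206, 0.1874]
eef_rot: [-0.468, 0.531, -0.467, -0.53]
wrist_force: [0.7, 1.5, -1.0]
width: 0.683
```

>>> drive_tool([
  [[0,0,0],[-0.24,0.5,0],60],
  [[0,0,0],[-0.46,1,0],60],
])

```text
t: 45.55
ee_pos: [0.4656, 0.2206, 0.1874]
eef_rot: [-0.468, 0.531, -0.467, -0.53]
wrist_force: [1.2, 0.2, 0.7]
width: 0.677
```

>>> drive_tool([
  [[0,0,0],[-0.24,0.5,0],60],
  [[0,0,0],[-0.46,1,0],60],
  [[0,0,0],[-0.46,1,-0.2],60],
  [[0,0,0],[-0.46,1,-0.2],60],
])

```text
t: 46.05
ee_pos: [0.4198, 0.3192, 0.1663]
eef_rot: [0.466, -0.53, 0.468, 0.531]
wrist_force: [0.3, -0.0, 0.5]
width: 0.683
```

```bash
python3 go.py .4207 .3205 .0892 .1; python3 - <<'E'
from fit import *
S=viewer.capture("side");crop(S,"s20",190,140,170,220,2.7)
E
```

```text
t 46.05 pos [0.4198 0.3192 0.1663] w 60.13185802535091 F [ 0.2641 -0.0249  0.4949] j [ 0.4277  0.3869  1.5921 -0.0001  1.165  -1.27  ]
shift/100mm [ 0.0091  0.0133 -0.7707]
turn/90deg [ 0.0007 -0.0014 -0.0172]
turn/90deg [0.0022 0.001  1.9828]
```

View pics/s20.png

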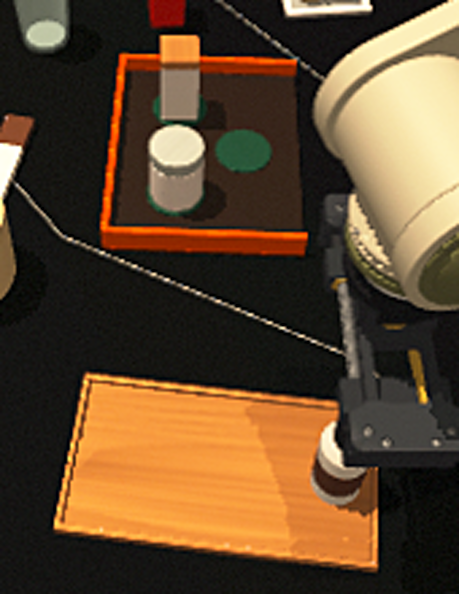

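>>> drive_tool([
  [[0,0,-0.016],[0,0.015,-0.25],60],
  [[0,0,-0.016],[0,0.015,-0.5],60],
  [[0,0,-0.016],[0,0.015,-0.7],60],
  [[0,0,-0.016],[0,0.015,-0.78],60],
  [[0,0,-0.016],[0,0.015,-0.78],60],
])

```text
t: 46.72
ee_pos: [0.421, 0.3204, 0.0897]
eef_rot: [-0.474, 0.524, -0.474, -0.524]
wrist_force: [-0.1, 0.3, -0.8]
width: 0.685
```

>>> drive_tool([
  [[0,0,0],[0,0,0],15],
  [[0,0,0],[0,0,0],15],
  [[0,0,0],[0,0,0],15],
  [[0,0,0],[0,0,0],15],
  [[0,0,0],[0,0,0],15],
])

```text
t: 47.35
ee_pos: [0.4207, 0.3206, 0.0894]
eef_rot: [-0.474, 0.525, -0.474, -0.525]
wrist_force: [-1.0, -0.9, 2.2]
width: 0.287
```

>>> drive_tool([
  [[0,0,0],[0,0,0.1],15],
  [[0,0,0],[0,0,0.3],15],
  [[0,0,0],[0,0,0.6],15],
  [[0,0,0],[0,0,0.895],15],
])

```text
t: 47.85
ee_pos: [0.4203, 0.3206, 0.18]
eef_rot: [0.474, -0.525, 0.474, 0.525]
wrist_force: [0.4, 0.1, -1.9]
width: 0.285
```

>>> drive_tool([
  [[0,0,0],[0,-0.1,0],15],
  [[0,0,0],[0.05,-0.3,0],15],
  [[0,0,0],[0.1,-0.55,0],15],
])

```text
t: 48.22
ee_pos: [0.4299, 0.2645, 0.1773]
eef_rot: [0.473, -0.524, 0.475, 0.525]
wrist_force: [0.6, -0.4, -1.2]
width: 0.284
```

>>> drive_tool([
  [[0,0,0],[0.1,-0.32,0],15],
  [[0,0,0],[0.2,-0.66,0],15],
  [[0,0,0],[0.3,-1,0],15],
])

```text
t: 48.6
ee_pos: [0.46, 0.164, 0.1774]
eef_rot: [0.474, -0.524, 0.475, 0.525]
wrist_force: [0.4, -0.5, -2.5]
width: 0.289
```

>>> drive_tool([
  [[0,0,0],[0.1,-0.32,0],15],
  [[0,0,0],[0.2,-0.66,0],15],
  [[0,0,0],[0.3,-1,0],15],
])

```text
t: 48.98
ee_pos: [0.4899, 0.0641, 0.1773]
eef_rot: [0.474, -0.524, 0.475, 0.525]
wrist_force: [1.2, -0.4, -1.8]
width: 0.283
```

>>> drive_tool([
  [[0,0,0],[0.1,-0.3,0],15],
  [[0,0,0],[0.25,-0.6,0],15],
  [[0,0,0],[0.35,-0.85,0],15],
  [[0,0,0],[0.4,-0.95,0],15],
  [[0,0,0],[0.4,-0.95,0],15],
])

```text
t: 49.6
ee_pos: [0.5301, -0.0295, 0.1779]
eef_rot: [0.474, -0.524, 0.475, 0.525]
wrist_force: [-0.2, 0.3, -1.5]
width: 0.289
```

```bash
python3 go.py .5307 -.0295 .0987 .1; python3 - <<'E'
from fit import *
S=viewer.capture("side");crop(S,"s21",210,90,120,150,4)
E
```

```text
t 49.6 pos [ 0.5301 -0.0295  0.1779] w 25.455091279897474 F [-0.2247  0.2604 -1.5477] j [-0.2765  0.3813  1.5673  0.0001  1.1945 -1.9475]
shift/100mm [ 0.0058 -0.     -0.7925]
turn/90deg [-0.0003 -0.0009 -0.0001]
turn/90deg [ 0.0014 -0.0005  1.9999]
```

View pics/s21.png

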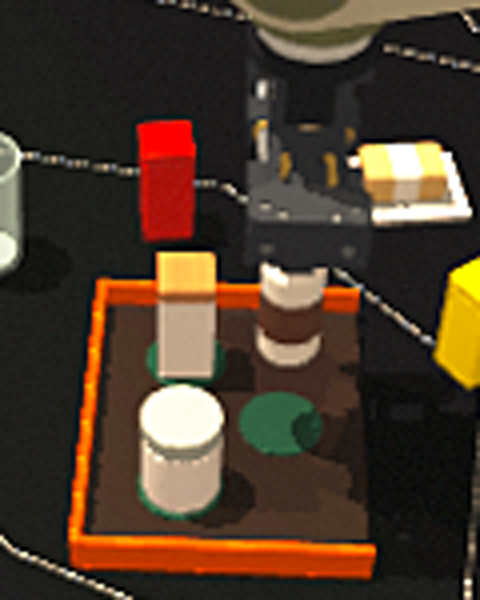

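>>> drive_tool([
  [[0,0,0],[0,0,-0.25],15],
  [[0,0,0],[0,0,-0.5],15],
  [[0,0,0],[0,0,-0.68],15],
  [[0,0,0],[0,0,-0.76],15],
  [[0,0,0],[0,0,-0.77],15],
])

```text
t: 50.28
ee_pos: [0.5304, -0.0289, 0.1017]
eef_rot: [0.474, -0.525, 0.474, 0.525]
wrist_force: [-1.2, 0.3, -1.6]
width: 0.286
```

>>> drive_tool([
  [[0,0,0],[0,0,-0.02],15],
  [[0,0,0],[0,0,-0.03],15],
  [[0,0,0],[0,0,-0.03],15],
])

```text
t: 50.65
ee_pos: [0.5306, -0.0294, 0.0989]
eef_rot: [-0.474, 0.525, -0.474, -0.524]
wrist_force: [-0.5, -0.8, -1.8]
width: 0.288
```

>>> drive_tool([
  [[0,0,0],[0,0,0],15],
  [[0,0,0],[0,0,0],15],
])

```text
t: 50.9
ee_pos: [0.5306, -0.0294, 0.0988]
eef_rot: [-0.474, 0.525, -0.474, -0.525]
wrist_force: [-0.1, -0.1, -2.4]
width: 0.287
```

>>> drive_tool([
  [[0,0,0],[0,0,-0.01],15],
  [[0,0,0],[0,0,-0.01],15],
])

```text
t: 51.15
ee_pos: [0.531, -0.0295, 0.0984]
eef_rot: [-0.474, 0.525, -0.474, -0.524]
wrist_force: [-1.4, -0.3, 5.1]
width: 0.287
```

>>> drive_tool([
  [[0,0,0],[0,0,0],15],
  [[0,0,0],[0,0,0],15],
])

```text
t: 51.4
ee_pos: [0.531, -0.0295, 0.0984]
eef_rot: [-0.474, 0.525, -0.474, -0.524]
wrist_force: [-0.8, -0.1, 5.5]
width: 0.284
```

Seated. Release, rise and retreat clear.

>>> drive_tool([
  [[0,0,0],[0,0,0],60],
  [[0,0,0],[0,0,0],60],
  [[0,0,0],[0,0,0],60],
  [[0,0,0],[0,0,0],60],
])

```text
t: 51.9
ee_pos: [0.5305, -0.0294, 0.0976]
eef_rot: [0.474, -0.525, 0.474, 0.525]
wrist_force: [-0.6, 0.1, 0.0]
width: 0.679
```

>>> drive_tool([
  [[0,0,0],[0,0,0.2],60],
  [[0,0,0],[0,0,0.6],60],
  [[0,0,0],[0,0,1],60],
])

```text
t: 52.28
ee_pos: [0.5304, -0.0293, 0.1988]
eef_rot: [0.474, -0.524, 0.474, 0.525]
wrist_force: [0.8, 0.4, 0.6]
width: 0.68
```

>>> drive_tool([
  [[0,0,0],[-0.35,0.5,0.2],60],
  [[0,0,0],[-0.7,1,0.3],60],
])

```text
t: 52.52
ee_pos: [0.4604, 0.0706, 0.2284]
eef_rot: [-0.475, 0.525, -0.474, -0.524]
wrist_force: [-0.0, 0.7, -0.4]
width: 0.685
```

>>> drive_tool([
  [[0,0,0],[-0.35,0.5,0],60],
  [[0,0,0],[-0.7,1,0],60],
])

```text
t: 52.78
ee_pos: [0.3898, 0.1711, 0.2277]
eef_rot: [-0.474, 0.525, -0.474, -0.524]
wrist_force: [1.1, 0.7, -0.1]
width: 0.673
```

>>> drive_tool([
  [[0,0,0],[-0.2,0.5,0],60],
  [[0,0,0],[-0.5,1,0],60],
  [[0,0,0],[-0.5,1,0],60],
])

```text
t: 53.15
ee_pos: [0.3392, 0.2721, 0.2276]
eef_rot: [0.473, -0.526, 0.473, 0.526]
wrist_force: [0.2, -0.1, 0.1]
width: 0.676
```

```bash
cat > m3.py <<'E'
from fit import *
I={n:viewer.capture(n) for n in("top","side")}
for n in I: cv2.imwrite(f"pics/{n}22.png",I[n])
H={n:hsv(I[n]) for n in I};F=lambda b:b.astype(np.float32)
h=H['top'];hs=H['side'];b=F(h[...,2]>195)
crop(I['side'],"s22",180,110,180,140,4.4);crop(I['top'],"t22",200,95,200,180,3.3)
print("jar top",fit([("top",b,(233,175,26,30))],[cyl(.027,.07,.085)],[.6,.03,0],False))
w=F((h[...,0]>10)&(h[...,1]>90)&(h[...,2]>170))
print("can top",fit([("top",w,(280,170,24,26))],[box(-.02,.02,-.02,.02,.095,.105)],[.6,-.08,.1]))
w=F((hs[...,2]>225)&(hs[...,0]>=14))
print("can side",fit([("side",w,(245,148,22,15))],[box(-.02,.02,-.02,.02,.1045,.105)],[.6,-.08,.1]))
wb=F((hs[...,2]>130))
print("bot side",fit([("side",wb,(270,171,22,17))],[cyl(.021,.07,.087),cyl(.021,.087,.096,r1=.013)],[.53,-.03,0],False))
wj=F((hs[...,1]<100)&(hs[...,2]>110)); wj[:187]=0
print("jar side",fit([("side",wj,(244,196,24,24))],[cyl(.027,.013,.085)],[.6,.04,0],False))
E
python3 m3.py; python3 go.py
```

```text
jar top (array([0.5931, 0.0367]), np.float64(25.2), np.float32(366.0))
can top (array([ 0.6049, -0.08  ,  0.1521]), np.float64(53.2), np.float32(309.0))
can side (array([ 0.604 , -0.0781,  0.1198]), np.float64(19.7), np.float32(128.0))
bot side (array([ 0.5302, -0.0291]), np.float64(59.6), np.float32(155.0))
jar side (array([0.5938, 0.0345]), np.float64(54.6), np.float32(363.0))
t 53.25 pos [0.3412 0.2697 0.2275] w 59.949370327296904 F [ 0.3367 -0.2628  0.3131] j [ 0.3985  0.1228  1.7664 -0.0003  1.2523 -1.2744]
```

View pics/s22.png

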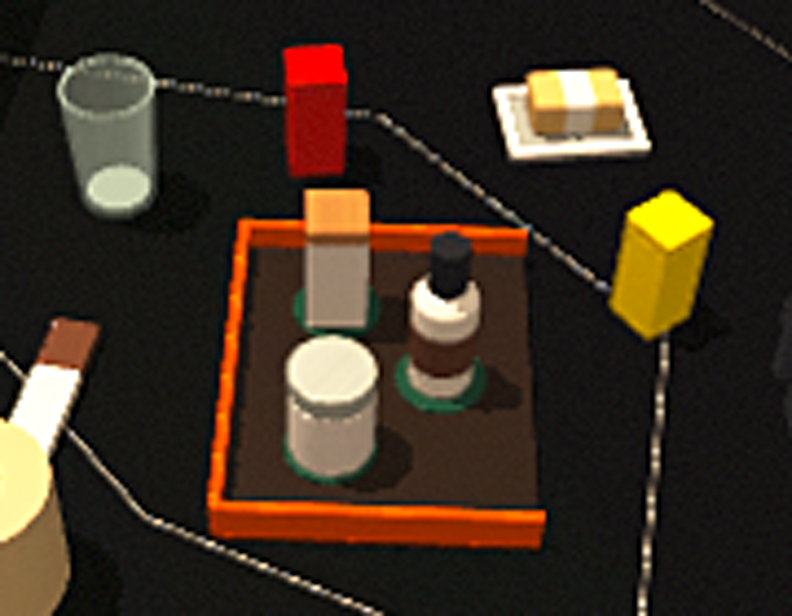

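View pics/t22.png

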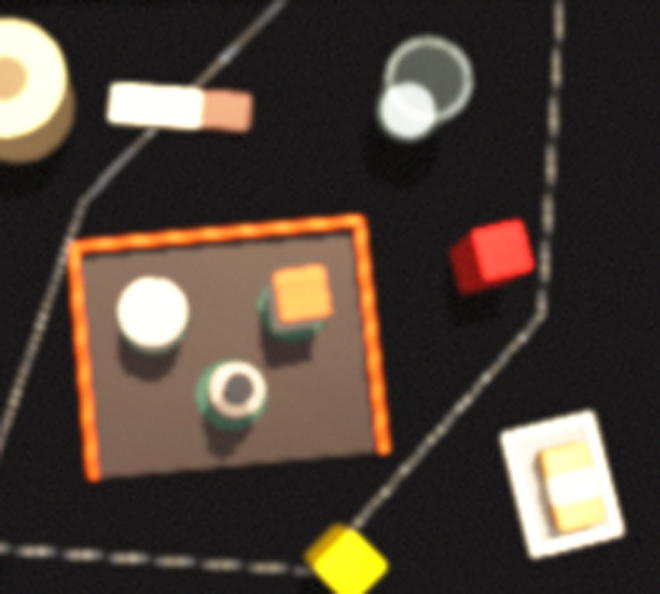

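All three stand upright on their coasters: bottle in the side crop at about (447,320), canister at (336,265), jar at (331,405). The soap lies flat in the dish at (575,100). The bystanders and look-alikes look unmoved.

```bash
python3 -c "
from rig import ticket
print(ticket.hand_in())"
```

```text
the job is handed in; nothing more can be done
None
```

The job is done and handed in at about 53 s of the 144 s allowed. I moved the bottle, canister and jar upright onto the wooden tray in that order. I then laid the soap flat in the white dish and put the jar, canister and bottle back on their own coasters.

**Position checks:** the last pictures show all three upright on their coasters and the soap flat within the dish rim.

| Thing | Final fit, top camera (m) | Final fit, side camera (m) | Where it started or its coaster (m) |
|---|---|---|---|
| Jar | (0.593, 0.037) | (0.594, 0.035) | coaster (0.593, 0.037) |
| Canister | (0.605, -0.080) | (0.604, -0.078) | start (0.605, -0.080) |
| Bottle | not fitted | (0.530, -0.029) | coaster (0.529, -0.030) |

The bystanders and the red and yellow look-alikes look unmoved in both views. The largest wrist force I saw was about 15 N, against the 120 N limit.

**Checks that failed or disagreed:**
- The top-camera colour fits of the empty coasters came out poorly, and the canister's coaster fit failed in both cameras. The canister's place therefore rests on its starting position and the caddy layout, which puts that coaster at about (0.606, -0.083).
- The final side-camera jar fit was noisier than the first one and differs from the top view by about 2 mm. The two cameras also differ by about 2 mm on the canister, and both differences are well within a centimetre.

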